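Load the battery frame and put it back in service

TASK

First turn the isolator's handle fully to OFF, then swing the hold-down bar well clear of the battery frame, at least three quarters of the way to square with the row. Stand every loose battery module upright in a bay of its own, right down on the floor of the bay, then swing the bar back so that it lies straight along the row with its free end on the rest post, and last turn the isolator fully back to ON. Leave the other things on the table where they are.

Things in the scene. Friction and masses are not known exactly. Their poses are not given: they have to be found in the camera images.
- pack: battery frame, fixed: plywood tray 204 (its x) by 80 (its y), four open bays in a row along its x. Origin at the centre of its underside, z up. Bay floors 6 above the table; walls and dividers 4 thick, tops 20 above the table. Two aluminium posts 67 high on its x axis: the bar's pivot post at the far end (x = +145) and a rest post, 26 by 30, at the near end (x = -125)
- bay1 (a point): centre of the floor of bay 1, 6 above the table (bay1 nearest the robot, bay4 nearest the bar's pivot). The bay is 46 (frame x) by 72 (frame y) inside, pitch 50; it takes one module, its 56 side along the frame's y, with 5 to 8 mm free all round
- bay2 (a point): centre of the floor of bay 2, 6 above the table (bay1 nearest the robot, bay4 nearest the bar's pivot). The bay is 46 (frame x) by 72 (frame y) inside, pitch 50; it takes one module, its 56 side along the frame's y, with 5 to 8 mm free all round
- bay3 (a point): centre of the floor of bay 3, 6 above the table (bay1 nearest the robot, bay4 nearest the bar's pivot). The bay is 46 (frame x) by 72 (frame y) inside, pitch 50; it takes one module, its 56 side along the frame's y, with 5 to 8 mm free all round
- bay4 (a point): centre of the floor of bay 4, 6 above the table (bay1 nearest the robot, bay4 nearest the bar's pivot). The bay is 46 (frame x) by 72 (frame y) inside, pitch 50; it takes one module, its 56 side along the frame's y, with 5 to 8 mm free all round
- bar (a joint): angle (rad) of the aluminium hold-down bar about its upright pivot. 0: straight along the row over the middle of the bays, pointing to frame -x, free end on the rest post. Grows as the free end swings towards frame +y (clockwise from above); 1.571: square to the row. Stops at -0.5 and 1.7, none at 0. The pivot is stiff (0.22 N m): the bar stays where it is left
- bar_pivot (a point): on the pivot axis of the bar, at mid height of the bar (78 above the table). The bar is 295 long, 24 wide, 20 thick, from 68 to 88 above the table; it reaches from 15 behind the pivot to 280 in front of it
- bar_end (a point): middle of the free end of the bar, 280 from the pivot axis, 78 above the table
- isolator: the battery isolator, fixed to the table: grey block 84 by 84 by 40 high; origin at the centre of its underside, z up; the handle turns about its z axis
- handle (a joint): angle of the black quarter-turn handle of the isolator, in rad. 0 = ON: it points along the isolator's +x (away from the robot). It turns clockwise from above to 1.571 = OFF: it points along the isolator's -y (away from the battery frame). Stops at 0 and 1.571; stiff (0.12 N m), stays where it is left
- handle_tip (a point): near the tip of the isolator's handle, 85 from its axis, 60 above the table. The handle is a flat bar 16 wide and 20 thick, 50 to 70 above the table, reaching 90 from the axis; round hub of radius 19
- module1: battery module: upright black block 36 (its x) by 56 (its y) by 55 tall, about 0.22 kg, with two aluminium strips and a small blue window on top; origin at the centre of its underside, z up. Stands loose on the table at the start. None when absent; two to four are present
- module2: battery module: upright black block 36 (its x) by 56 (its y) by 55 tall, about 0.22 kg, with two aluminium strips and a small blue window on top; origin at the centre of its underside, z up. Stands loose on the table at the start. None when absent; two to four are present
- module3: battery module: upright black block 36 (its x) by 56 (its y) by 55 tall, about 0.22 kg, with two aluminium strips and a small blue window on top; origin at the centre of its underside, z up. Stands loose on the table at the start. None when absent; two to four are present
- module4: battery module: upright black block 36 (its x) by 56 (its y) by 55 tall, about 0.22 kg, with two aluminium strips and a small blue window on top; origin at the centre of its underside, z up. Stands loose on the table at the start. None when absent; two to four are present
- nut_cup: bystander: small steel cup, 56 across, 35 high; origin under its centre
- tape_roll: bystander: roll of tape lying flat, 90 across, 24 high; origin under its centre
- bolt_jar: bystander: jar with a cap, 68 across, 85 high; origin under its centre
- wrench: bystander: wrench lying on the table
- screwdriver: bystander: screwdriver lying on the table
- busbar: bystander: loose aluminium strip 22 by 130 by 8; origin under its centre
- meter: bystander: grey multimeter 145 by 75 by 34; origin under its centre

How it is judged:
On the way, in this order (a step that is already met when the one before it is completed fails the run):
1. the isolator is turned to OFF (past 1.4 rad) (value of joint handle above 1.4 rad), for 0.2 s.
2. the bar is swung clear of the bays (past 1.15 rad) (value of joint bar above 1.15 rad), for 0.2 s.
3. every module stands in a bay and is let go (z of module1 in the frame of pack between 0.003 and 0.01 m and angle between each of module1, module2, module3, module4's own z axis and vertical below 0.08 rad and x of module1 in the frame of pack between -0.1 and 0.1 m and y of module1 in the frame of pack between -0.03 and 0.03 m and linear speed of each of module1, module2, module3, module4 below 0.03 m/s and z of module2 in the frame of pack between 0.003 and 0.01 m and x of module2 in the frame of pack between -0.1 and 0.1 m and y of module2 in the frame of pack between -0.03 and 0.03 m and z of module3 in the frame of pack between 0.003 and 0.01 m and x of module3 in the frame of pack between -0.1 and 0.1 m and y of module3 in the frame of pack between -0.03 and 0.03 m and z of module4 in the frame of pack between 0.003 and 0.01 m and x of module4 in the frame of pack between -0.1 and 0.1 m and y of module4 in the frame of pack between -0.03 and 0.03 m and contact force between the fingers and module1 below 0.3 N and contact force between the fingers and module2 below 0.3 N and contact force between the fingers and module3 below 0.3 N and contact force between the fingers and module4 below 0.3 N), for 0.2 s.
4. the bar is back along the row (within 0.07 rad) (value of joint bar between -0.07 and 0.07 rad), for 0.2 s.
5. the isolator is turned back ON (below 0.15 rad) (value of joint handle below 0.15 rad), for 0.2 s.
At the end, for the whole second after the job is handed in: Every module present stands upright (within 0.08 rad) on the floor of a bay (within 4 mm), at rest; the bar is within 0.07 rad of straight along the row; the isolator's handle is within 0.15 rad of ON (all of step 4 and z of module1 in the frame of pack between 0.003 and 0.01 m and angle between each of module1, module2, module3, module4's own z axis and vertical below 0.08 rad and x of module1 in the frame of pack between -0.1 and 0.1 m and y of module1 in the frame of pack between -0.03 and 0.03 m and linear speed of each of module1, module2, module3, module4 below 0.03 m/s and z of module2 in the frame of pack between 0.003 and 0.01 m and x of module2 in the frame of pack between -0.1 and 0.1 m and y of module2 in the frame of pack between -0.03 and 0.03 m and z of module3 in the frame of pack between 0.003 and 0.01 m and x of module3 in the frame of pack between -0.1 and 0.1 m and y of module3 in the frame of pack between -0.03 and 0.03 m and z of module4 in the frame of pack between 0.003 and 0.01 m and x of module4 in the frame of pack between -0.1 and 0.1 m and y of module4 in the frame of pack between -0.03 and 0.03 m and value of joint handle below 0.15 rad); the robot touches nothing.
It fails at once if a bystander is moved by more than 5 cm (distance of any of nut_cup, tape_roll, bolt_jar, wrench, screwdriver, busbar, meter from where it was at the start of the episode above 0.05 m).
Of module1, module2, module3, module4 only 2 to 4 are there at a start; the rules pass over those that are not, and their reading is None.
At some moment in a run one of module1, module2, module3, module4 may be knocked a few centimetres aside while the robot is not near it.
It also fails if it takes over 210 s, if anything falls off the work surface, if the arm or the gripper's body presses on something with over 40 N, if the wrist force passes 120 N, or if a joint passes its speed limit or range.

ROBOT

A 7-joint arm with a two-finger parallel gripper is mounted at the origin on the work surface. World frame = base frame: x ahead of the robot, y to its left, z up, the work surface at z = 0. Lengths are in m, angles in rad, forces in N, time in s.
With the tool pointing down it reaches from about 0.425 to 1.025 m from the base axis. Payload 9.4 kg.
Tool frame: the origin (TCP) lies between the finger pads; the fingertips stand 19 mm ahead of it and the grasp point (between the pads) is the TCP; z points along the fingers, y is the direction in which the jaws open and shut (so a half turn about z gives the same grasp; the last joint's range is limited). The gripper opens to 93 mm and grips with 3 to 60 N. Pads are 15 mm wide; open, the fingers measure 128 mm over their backs; the gripper's body (75 mm by 188 mm) begins 65 mm behind the grasp point.
Start: joints at [1.12, 0.599, -0.003, 1.599, 0.002, 0.943, -0.08], TCP at [0.265, -0.675, 0.238] pointing down, gripper open.
Joint ranges: [-2.57, 2.57], [-0.35, 1.97], [-1.29, 1.29], [0.11, 2.56], [-1.05, 4.19], [0.11, 1.86], [-2.63, 2.63]. Speed limits (rad/s): [2.22, 2.22, 3.01, 3.01, 3.14, 3.14, 3.14].

INTERFACE

Orientations are given as a rotation vector (axis times angle).
In Python, from station import robot, optics, job gives the robot as it stands.
- The arm moves only by the tool move_arm, never from a script. Its argument "targets" is a list of rows, each an object of numbers: "tx", "ty", "tz": the shift along the tool's x, y, z in units of 50 mm (1.0 is 50 mm); "spin": the turn about the tool's z in degrees; "hand": the opening in per cent of the stroke, from 0 (shut) to 100 (fully open). A call has 1 to 20 rows; each row is the pose to reach, as a shift and turn from the pose commanded when the call began, along the tool's axes at that moment; what a row does not reach only later rows make up. A row lasts 1/8 s, in which the tool goes at most 62.5 mm and 10.7 degrees, less where a joint would pass 70% of its speed; a pose out of reach is approached as far as the arm can. A call with a gripper value outside its range is refused whole. The fingers move at their own pace and stop on an object; the grip force is fixed at half the most. Time passes only in rows, so rows that repeat a pose let the fingers close. It gives the time, the measured TCP pose, the force and the opening at its end, in the units of the state.
- robot.sense(): the state, without advancing time (a new reading comes with each control period).
- optics.snapshot(name): name is "scene" or "top" or "wrist"; returns (picture, depth): 480x640x3 uint8, blue, green, red; 480x640 float32, m along the optical axis (not along the pixel's ray), 0 where there is no reading.
- optics.camera_params(name): a dict with "K" (3x3 intrinsics, pixels), "dist_coeffs" ([k1, k2, p1, p2, k3] as OpenCV has them; the pictures are not rectified), "origin" and "rotation" of the camera in the world; the wrist camera has in their place "tool_from_camera" (4x4, takes a point from camera to tool coordinates, whose origin is the TCP and whose axes are the flange's). Camera axes: x right, y up, looking along -z (the intrinsics and any distortion apply to the point x, -y, -z); pixel columns grow to the right and rows downward; lengths in m; the calibration is good to about 2 mm. A picture is of the moment at which its call begins: read the wrist's pose just before it. camera_params takes no time and is no camera call.
- job.close_job(): hands the job in, once; it reports no verdict.
The state is a dict: "time_s": time; "joints": joint angles; "qd": joint speeds; "effort": joint torques, N m; "eef_pos": TCP position; "tool_rot": TCP orientation; "contact_force": force on the tool from outside, world axes, zero at the start; "ft_torque": the same for the moment, N m; "finger_gap": opening from 0.0 (shut) to 1.0 (fully open).
Only numpy, scipy, OpenCV 4.12 (cv2) and the standard library are available. Lean on these libraries where they do the work, as an engineer would, in place of code of your own. Each camera call takes 0.05 s, during which the arm holds its last target. There are 200 camera calls.

## Working session

There is one attempt and no reset: what is moved stays moved. The work goes in short steps, Python scripts to look and compute and a tool call to move; the robot and the scene stay as the last step left them, time stands still between calls to the robot, and variables do not carry over. Pictures are saved under pics/ and viewed, about 12 in all and at most 16, crops included, and the job is handed in when it is done.

Besides the shell and the picture viewer there is one more tool, called by a JSON object that holds its "op" and its "data". move_arm: Moves the arm, as the interface text tells. Its arguments: {"type":"object","properties":{"targets":{"type":"array","items":{"type":"object","properties":{"tx":{"type":"number"},"ty":{"type":"number"},"tz":{"type":"number"},"spin":{"type":"number"},"hand":{"type":"number"}}}}},"required":["targets"]}

```bash
mkdir -p pics; ls; cat > h.py <<'E'
import numpy as np, cv2
from scipy.spatial.transform import Rotation as R
from station import robot, optics, job
def cam(name):
    p=optics.camera_params(name); K=np.array(p["K"]); d=np.array(p["dist_coeffs"])
    if name=="wrist":
        s=robot.sense(); T=np.array(p["tool_from_camera"]); Rt=R.from_rotvec(s["tool_rot"]).as_matrix()
        return K,d,Rt@T[:3,3]+np.array(s["eef_pos"]),Rt@T[:3,:3]
    return K,d,np.array(p["origin"]),np.array(p["rotation"])
def rays(c,uv):
    K,d,o,Rm=c; n=cv2.undistortPoints(np.array(uv,float).reshape(-1,1,2),K,d).reshape(-1,2)
    return np.c_[n[:,0],-n[:,1],-np.ones(len(n))]@Rm.T
def plane(c,uv,z):
    r=rays(c,uv); return c[2]+r*((z-c[2][2])/r[:,2])[:,None]
def cloud(c,depth):
    v,u=np.mgrid[0:480,0:640]; uv=np.c_[u.ravel(),v.ravel()]
    return (c[2]+rays(c,uv)*depth.reshape(-1,1)).reshape(480,640,3)
def snap(name,fn=None):
    c=cam(name); im,d=optics.snapshot(name)
    if fn: cv2.imwrite("pics/"+fn,im)
    return c,im,d
E
python3 - <<'E'
from h import *
for n in("top","scene"):
    c,im,d=snap(n,n+"1.png"); print(n,c[2],c[3].round(2).tolist(),(d>0).mean(),c[1])
    np.savez(n+"1.npz",im=im,d=d,P=cloud(c,d))
s=robot.sense(); print(s)
E
```

```text
pics
top [0.45129941 0.03889938 1.26147928] [0.05, -0.06, -1.58] 0.9959537760416667 [-0.13265704  0.          0.          0.          0.        ]Traceback (most recent call last):
  File "<stdin>", line 4, in <module>
  File "h.py", line 17, in cloud
    return (c[2]+rays(c,uv)*depth.reshape(-1,1)).reshape(480,640,3)
                 ~~~~~~~~~~^~~~~~~~~~~~~~~~~~~~
numpy._core._exceptions._ArrayMemoryError: Unable to allocate 703. GiB for an array with shape (307200, 307200) and data type float64
```

Rotation is a rotation vector.

```bash
sed -i 's/np.array(p\["origin"\]),np.array(p\["rotation"\])/np.array(p["origin"]),R.from_rotvec(p["rotation"]).as_matrix()/' h.py
python3 - <<'E'
from h import *
for n in("top","scene"):
    c,im,d=snap(n,n+"1.png"); print(n,c[2],c[3].round(2).tolist(),(d>0).mean(),c[1])
    np.savez(n+"1.npz",im=im,d=d,P=cloud(c,d))
s=robot.sense(); print(s)
E
```

```text
top [0.45129941 0.03889938 1.26147928] [[-0.01, 1.0, -0.07], [-1.0, -0.01, 0.0], [0.0, 0.07, 1.0]] 0.9960546875 [-0.13265704  0.          0.          0.          0.        ]
scene [ 1.39047773 -0.35675879  1.08488227] [[0.41, -0.66, 0.63], [0.91, 0.29, -0.3], [0.02, 0.7, 0.72]] 0.9960514322916667 [-0.10793949  0.          0.          0.          0.        ]
{'time_s': 0.15, 'joints': array([ 1.12028157,  0.59997422, -0.00254333,  1.59993964,  0.00181422,
        0.94294345, -0.07980892]), 'qd': array([-1.96264275e-04, -3.09453983e-03, -4.63364519e-04, -2.12440576e-03,
        1.47319756e-03,  2.02071034e-04, -6.91512509e-06]), 'effort': array([ 3.29922885e-03, -7.65585852e+01,  1.49930343e+00, -2.52559108e+01,
       -5.22949907e-02,  1.49333070e-02,  7.60747275e-05]), 'eef_pos': array([ 0.26460623, -0.67460254,  0.23693693]), 'tool_rot': array([-3.08567200e+00, -5.83638292e-01,  5.69251537e-04]), 'contact_force': array([0.53082022, 0.17548793, 0.48740725]), 'ft_torque': array([-0.00560805, -0.01340702, -0.03086983]), 'finger_gap': 0.9983158766902454}
```

View pics/top1.png

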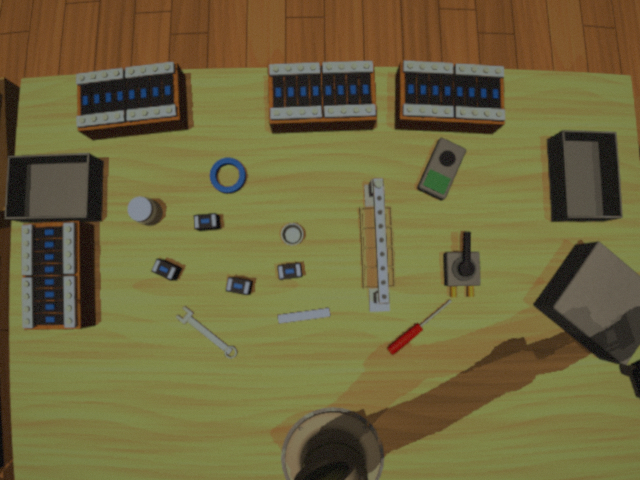

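View pics/scene1.png

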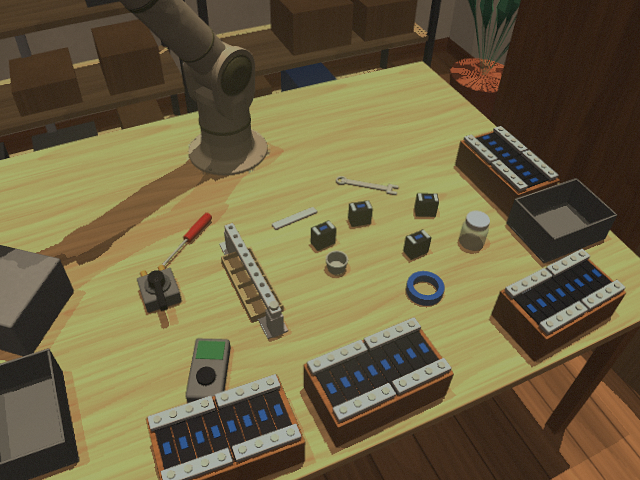

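Top view: four modules at about (207,222), (166,269), (239,285) and (290,270). Pack is at (377,247) with the bar along it, isolator at (462,268) with the handle pointing up the picture (ON), cup at (292,234).

```bash
cat > meas.py <<'E'
from h import *
def blobs(P,z0,z1,box,amin=15,valid=None):
    """height-band blobs in a pixel box -> centre, yaw of long side, sizes (world xy), median z"""
    u0,v0,u1,v1=box; m=np.zeros((480,640),np.uint8)
    zz=P[v0:v1,u0:u1,2]; m[v0:v1,u0:u1]=((zz>z0)&(zz<z1))
    n,l,st,_=cv2.connectedComponentsWithStats(m,connectivity=8); out=[]
    for i in range(1,n):
        if st[i,4]<amin: continue
        Q=P[l==i]; r=cv2.minAreaRect((Q[:,:2]*1000).astype(np.float32)); (a,b),(w,h),t=r
        if w<h: t+=90; w,h=h,w
        t=(t+90)%180-90
        out.append(dict(c=np.round([a/1000,b/1000],4),yaw=round(t,1),size=np.round([w,h]),z=round(float(np.median(Q[:,2])),4),n=int(st[i,4]),px=st[i,:2].tolist(),mean=Q[:,:2].mean(0).round(4)))
    return out
E
python3 - <<'E'
from meas import *
P=np.load("top1.npz")["P"]
print("table z",np.median(P[350:400,100:200,2]))
for nm,a in dict(mod=(.045,.065,(120,195,335,310)),bar=(.08,.1,(340,160,415,320)),tray=(.012,.03,(340,160,415,320)),posts=(.06,.075,(340,160,415,320)),handle=(.055,.09,(430,215,500,305)),iso=(.03,.045,(430,215,500,305)),cup=(.02,.04,(275,215,310,250)),all=(.015,.2,(100,130,500,365))).items():
    print(nm)
    for b in blobs(P,*a): print("  ",b)
# blue windows
im=np.load("top1.npz")["im"]; c=cam("top")
E
```

```text
table z -0.0006675475194908298
mod
   {'c': array([0.6142, 0.4495]), 'yaw': -26.7, 'size': array([67., 42.]), 'z': 0.0558, 'n': 143, 'px': [134, 197], 'mean': array([0.6114, 0.4415])}
   {'c': array([0.5902, 0.3062]), 'yaw': -85.5, 'size': array([59., 36.]), 'z': 0.0542, 'n': 357, 'px': [194, 213], 'mean': array([0.5898, 0.3049])}
   {'c': array([0.4748, 0.4063]), 'yaw': 67.0, 'size': array([58., 38.]), 'z': 0.0544, 'n': 362, 'px': [152, 258], 'mean': array([0.4749, 0.4053])}
   {'c': array([0.4672, 0.1021]), 'yaw': -83.3, 'size': array([56., 36.]), 'z': 0.0541, 'n': 339, 'px': [277, 263], 'mean': array([0.4676, 0.1016])}
   {'c': array([0.4345, 0.2266]), 'yaw': 79.3, 'size': array([57., 36.]), 'z': 0.0541, 'n': 354, 'px': [226, 276], 'mean': array([0.4346, 0.2253])}
bar
   {'c': array([ 0.5394, -0.1152]), 'yaw': 1.8, 'size': array([294.,  25.]), 'z': 0.0869, 'n': 1294, 'px': [373, 178], 'mean': array([ 0.5376, -0.1147])}
tray
   {'c': array([ 0.6669, -0.0968]), 'yaw': 15.5, 'size': array([30.,  7.]), 'z': 0.0203, 'n': 17, 'px': [369, 184], 'mean': array([ 0.6645, -0.0972])}
   {'c':
[... 2775 characters left out ...]
ze': array([158.,  86.]), 'z': 0.041, 'n': 1518, 'px': [444, 232], 'mean': array([ 0.4717, -0.3201])}
   {'c': array([0.4747, 0.4065]), 'yaw': 65.4, 'size': array([58., 38.]), 'z': 0.054, 'n': 432, 'px': [152, 258], 'mean': array([0.4747, 0.4027])}
   {'c': array([0.4671, 0.102 ]), 'yaw': -83.2, 'size': array([56., 36.]), 'z': 0.0541, 'n': 346, 'px': [277, 263], 'mean': array([0.4676, 0.1012])}
   {'c': array([0.4346, 0.2266]), 'yaw': 79.5, 'size': array([57., 36.]), 'z': 0.0539, 'n': 379, 'px': [226, 276], 'mean': array([0.4347, 0.2242])}
   {'c': array([ 0.3   , -0.1825]), 'yaw': -52.6, 'size': array([110.,  26.]), 'z': 0.0222, 'n': 395, 'px': [387, 324], 'mean': array([ 0.2985, -0.1783])}
```

```bash
cat >> h.py <<'E'
def to(*pts,yaw=None):
    """world points -> tool-axis shifts in 50 mm units; spin in deg to bring tool x to yaw"""
    s=robot.sense(); Rt=R.from_rotvec(s["tool_rot"]).as_matrix(); p=np.array(s["eef_pos"])
    y0=np.degrees(np.arctan2(Rt[1,0],Rt[0,0]))
    for q in pts: print("  ",np.round(Rt.T@(np.array(q)-p)/.05,2))
    print("pos",p.round(4),"yaw",round(y0,2),"tilt",round(np.degrees(np.arccos(-Rt[2,2])),2),"spin",None if yaw is None else round((y0-yaw+90)%180-90,2))
E
python3 - <<'E'
from h import *
P=np.load("top1.npz")["P"]; print("box h",np.percentile(P[250:360,540:640,2],[50,95,99]))
to((.265,-.675,.35),(.5425,-.285,.35),(.5425,-.285,.20),yaw=1.8)
E
```

```text
box h [0.11617214 0.12161519 0.12370369]
   [ 0.    0.01 -2.26]
   [ 8.02 -5.23 -2.26]
   [ 8.02 -5.22  0.74]
pos [ 0.2646 -0.6746  0.2369] yaw 21.42 tilt 0.07 spin 19.62
```

{"op": "move_arm", "data": {"targets": [{"tz":-0.5,"hand":0},{"tz":-1,"hand":0},{"tx":0.6,"ty":-0.4,"tz":-1,"hand":0,"spin":3},{"tx":1.4,"ty":-0.9,"tz":-1,"hand":0,"spin":6},{"tx":2.2,"ty":-1.4,"tz":-1,"hand":0,"spin":9},{"tx":3,"ty":-1.96,"tz":-1,"hand":0,"spin":12},{"tx":3.8,"ty":-2.5,"tz":-1,"hand":0,"spin":15},{"tx":4.6,"ty":-3,"tz":-1,"hand":0,"spin":18},{"tx":5.4,"ty":-3.5,"tz":-0.8,"hand":0,"spin":19.6},{"tx":6.2,"ty":-4.05,"tz":-0.5,"hand":0,"spin":19.6},{"tx":7,"ty":-4.6,"tz":-0.2,"hand":0,"spin":19.6},{"tx":7.6,"ty":-5,"tz":0.2,"hand":0,"spin":19.6},{"tx":8.02,"ty":-5.22,"tz":0.74,"hand":0,"spin":19.6},{"tx":8.02,"ty":-5.22,"tz":0.74,"hand":0,"spin":19.6},{"tx":8.02,"ty":-5.22,"tz":0.74,"hand":0,"spin":19.6}]}}

```text
invalid input at $.targets[0]: expected keys tx, ty, tz, spin, hand
```

```bash
python3 - <<'E'
from h import *
ax=np.array([.4703,-.3239])
def pose(th,r=.070,z=.073,gap=0):
    n=np.array([-np.sin(th),-np.cos(th)]); d=np.array([np.cos(th),-np.sin(th)])
    return (*(ax+r*d-n*(8e-3+gap+.0085*abs(n[0])+.0175*abs(n[1]))),z)
to(pose(0,z=.2,gap=.012),pose(0,gap=.012),*[pose(t) for t in np.linspace(0,1.56,9)],yaw=1.8)
snap("wrist","w1.png")
print(robot.sense()["finger_gap"])
E
```

```text
[ 7.97 -5.21  0.74]
   [ 7.97 -5.21  3.28]
   [ 7.88 -4.99  3.28]
   [ 7.86 -4.72  3.28]
   [ 7.78 -4.45  3.28]
   [ 7.64 -4.19  3.28]
   [ 7.44 -3.96  3.28]
   [ 7.18 -3.77  3.28]
   [ 6.88 -3.64  3.28]
   [ 6.55 -3.58  3.28]
   [ 6.21 -3.6   3.28]
pos [ 0.2646 -0.6746  0.2369] yaw 21.42 tilt 0.07 spin 19.62
0.9993251226370866
```

View pics/w1.png

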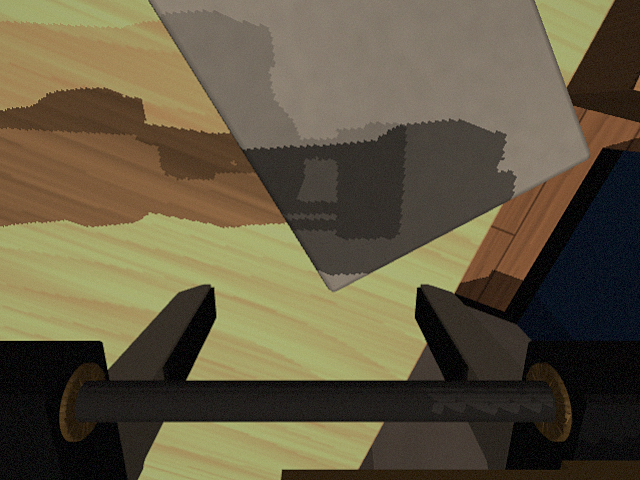

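The move was refused because every key is needed in each row. The wrist view still shows the grey box ahead of the open fingers.

{"op": "move_arm", "data": {"targets": [{"tx":0,"ty":0,"tz":-0.5,"spin":0,"hand":0},{"tx":0,"ty":0,"tz":-1,"spin":0,"hand":0},{"tx":0.6,"ty":-0.4,"tz":-1,"spin":3,"hand":0},{"tx":1.4,"ty":-0.9,"tz":-1,"spin":6,"hand":0},{"tx":2.2,"ty":-1.4,"tz":-1,"spin":9,"hand":0},{"tx":3,"ty":-2,"tz":-1,"spin":12,"hand":0},{"tx":3.8,"ty":-2.5,"tz":-1,"spin":15,"hand":0},{"tx":4.6,"ty":-3,"tz":-1,"spin":18,"hand":0},{"tx":5.4,"ty":-3.5,"tz":-0.8,"spin":19.6,"hand":0},{"tx":6.2,"ty":-4.1,"tz":-0.5,"spin":19.6,"hand":0},{"tx":7,"ty":-4.6,"tz":-0.2,"spin":19.6,"hand":0},{"tx":7.6,"ty":-5,"tz":0.2,"spin":19.6,"hand":0},{"tx":7.97,"ty":-5.21,"tz":0.74,"spin":19.6,"hand":0},{"tx":7.97,"ty":-5.21,"tz":0.74,"spin":19.6,"hand":0},{"tx":7.97,"ty":-5.21,"tz":0.74,"spin":19.6,"hand":0},{"tx":7.97,"ty":-5.21,"tz":0.74,"spin":19.6,"hand":0}]}}

```text
time_s: 2.2
eef_pos: [0.5402, -0.2885, 0.2018]
tool_rot: [3.14, 0.047, 0.002]
contact_force: [-0.1, -0.4, -0.6]
finger_gap: 0.005
```

```bash
cat >> h.py <<'E'
AX=np.array([.4703,-.3239])
def hpose(th,r=.070,z=.073,gap=0,sgn=1):
    n=sgn*np.array([-np.sin(th),-np.cos(th)]); d=np.array([np.cos(th),-np.sin(th)])
    return (*(AX+r*d-n*(8e-3+gap+.0085*abs(n[0])+.0175*abs(n[1]))),z)
E
python3 - <<'E'
from h import *
to(hpose(0,gap=.012),*[hpose(t) for t in np.linspace(0,1.56,9)],yaw=1.8)
c,im,d=snap("wrist","w2.png"); print(robot.sense()["finger_gap"])
E
```

```text
[ 0.   -0.05  2.58]
   [-0.01  0.19  2.58]
   [0.06 0.45 2.58]
   [0.08 0.73 2.58]
   [0.04 1.02 2.58]
   [-0.07  1.31  2.58]
   [-0.25  1.58  2.58]
   [-0.49  1.8   2.58]
   [-0.78  1.97  2.58]
   [-1.11  2.07  2.58]
pos [ 0.5402 -0.2885  0.2018] yaw 1.7 tilt 0.09 spin -0.1
0.002933918765926155
```

View pics/w2.png

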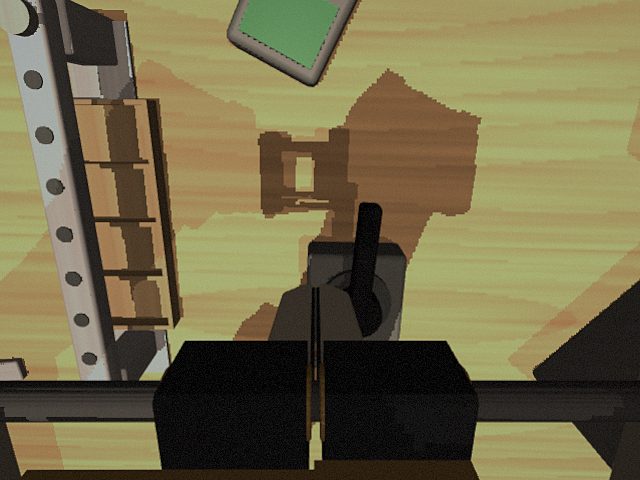

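The wrist view shows the closed fingertips at (316,290), on the pack side of the handle (368,260). I can descend and push.

{"op": "move_arm", "data": {"targets": [{"tx":0,"ty":-0.05,"tz":0.8,"spin":0,"hand":0},{"tx":0,"ty":-0.05,"tz":1.6,"spin":0,"hand":0},{"tx":0,"ty":-0.05,"tz":2.2,"spin":0,"hand":0},{"tx":0,"ty":-0.05,"tz":2.58,"spin":0,"hand":0},{"tx":0,"ty":-0.05,"tz":2.58,"spin":0,"hand":0},{"tx":0,"ty":0.2,"tz":2.58,"spin":0,"hand":0},{"tx":0.06,"ty":0.45,"tz":2.58,"spin":0,"hand":0},{"tx":0.08,"ty":0.73,"tz":2.58,"spin":0,"hand":0},{"tx":0.04,"ty":1.02,"tz":2.58,"spin":0,"hand":0},{"tx":-0.07,"ty":1.31,"tz":2.58,"spin":0,"hand":0},{"tx":-0.25,"ty":1.58,"tz":2.58,"spin":0,"hand":0},{"tx":-0.5,"ty":1.8,"tz":2.58,"spin":0,"hand":0},{"tx":-0.8,"ty":1.97,"tz":2.58,"spin":0,"hand":0},{"tx":-1.1,"ty":2.05,"tz":2.58,"spin":0,"hand":0},{"tx":-1.1,"ty":2.05,"tz":2.58,"spin":0,"hand":0},{"tx":-1.1,"ty":2.05,"tz":2.58,"spin":0,"hand":0}]}}

```text
time_s: 4.25
eef_pos: [0.4887, -0.3915, 0.0719]
tool_rot: [3.141, 0.049, 0.001]
contact_force: [2.3, -0.3, 0.6]
finger_gap: 0.006
```

```bash
python3 - <<'E'
from meas import *
c,im,d=snap("scene"); P=cloud(c,d); s=robot.sense(); print(s["contact_force"])
v,u=np.where((abs(P[...,0]-.47)<.1)&(abs(P[...,1]+.34)<.12)&(P[...,2]>.01)&(P[...,2]<.12)); print(u.min(),v.min(),u.max(),v.max())
u0,v0=max(u.mean()-100,0),max(v.mean()-75,0); cr=im[int(v0):int(v0)+150,int(u0):int(u0)+200]
cv2.imwrite("pics/s2.png",cv2.resize(cr,None,fx=3,fy=3))
to((0.4703,-.3939,.2))
E
```

```text
[ 1.90378761 -0.57912883  1.41370549]
116 255 181 310
   [-0.37  0.04 -2.56]
pos [ 0.4887 -0.3915  0.0719] yaw 1.81 tilt 0.05 spin None
```

View pics/s2.png

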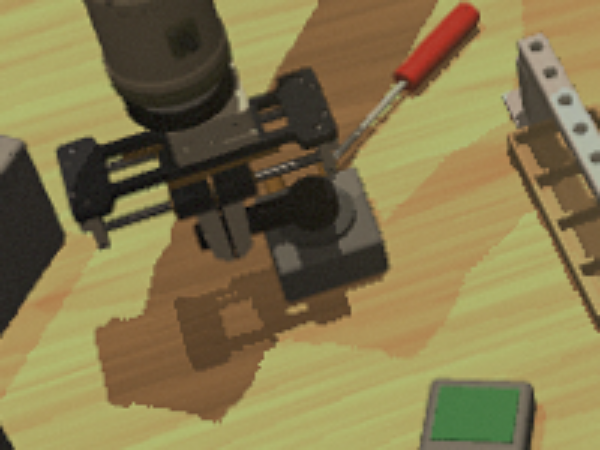

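{"op": "move_arm", "data": {"targets": [{"tx":-0.04,"ty":0,"tz":0,"spin":0,"hand":0},{"tx":-0.08,"ty":0,"tz":0,"spin":0,"hand":0},{"tx":-0.08,"ty":0,"tz":0,"spin":0,"hand":0},{"tx":-0.08,"ty":0,"tz":0,"spin":0,"hand":0},{"tx":0.2,"ty":0,"tz":0,"spin":0,"hand":0},{"tx":0.3,"ty":0,"tz":-0.5,"spin":0,"hand":0},{"tx":0.3,"ty":0,"tz":-1.5,"spin":0,"hand":0},{"tx":0.3,"ty":0,"tz":-2.5,"spin":0,"hand":0},{"tx":0.3,"ty":-0.8,"tz":-2.5,"spin":0,"hand":0},{"tx":0.3,"ty":-1.6,"tz":-2.5,"spin":0,"hand":0},{"tx":0.2,"ty":-2.4,"tz":-2.5,"spin":0,"hand":0},{"tx":0.1,"ty":-3.2,"tz":-2.5,"spin":0,"hand":0},{"tx":-0.1,"ty":-4,"tz":-2.5,"spin":0,"hand":0},{"tx":-0.2,"ty":-4.5,"tz":-2.5,"spin":0,"hand":0},{"tx":-0.2,"ty":-4.5,"tz":-2.5,"spin":0,"hand":0},{"tx":-0.2,"ty":-4.5,"tz":-2.5,"spin":0,"hand":0}]}}

```text
time_s: 6.3
eef_pos: [0.4718, -0.1674, 0.1966]
tool_rot: [3.141, 0.049, -0.001]
contact_force: [-0.9, -0.7, 0.2]
finger_gap: 0.004
```

```bash
cat >> h.py <<'E'
O=np.array([.5269,-.1156]); YAW=1.8; CS=np.array([np.cos(np.radians(YAW)),np.sin(np.radians(YAW))])
def fr(x,y,z): return (*(O+x*CS+y*np.array([-CS[1],CS[0]])),z)
def bpose(th,r=.2,z=.087,gap=0,sgn=1):
    n=sgn*np.array([np.sin(th),np.cos(th)]); d=np.array([-np.cos(th),np.sin(th)])
    return fr(*(np.array([.145,0])+r*d-n*(.012+gap+.0085*abs(n[0])+.0175*abs(n[1]))),z)
E
python3 - <<'E'
from meas import *
c,im,d=snap("scene"); P=cloud(c,d)
m=(P[...,2]>.057)&(P[...,2]<.085)&(abs(P[...,0]-.47)<.11)&(abs(P[...,1]+.34)<.11)
Q=P[m]; print(len(Q), cv2.minAreaRect((Q[:,:2]*1000).astype(np.float32)))
to(bpose(0,gap=.015,z=.15),bpose(0,gap=.015),*[bpose(t) for t in np.linspace(0,1.56,11)],yaw=1.8)
E
```

```text
494 ((477.86944580078125, -359.2055969238281), (41.23860549926758, 107.94747924804688), 7.3773016929626465)
   [ 0.03 -0.12  0.93]
   [ 0.03 -0.12  2.19]
   [ 0.03 -0.42  2.19]
   [-0.01 -1.02  2.19]
   [ 0.03 -1.64  2.19]
   [ 0.18 -2.25  2.19]
   [ 0.42 -2.84  2.19]
   [ 0.76 -3.39  2.19]
   [ 1.19 -3.88  2.19]
   [ 1.7  -4.3   2.19]
   [ 2.28 -4.64  2.19]
   [ 2.91 -4.88  2.19]
   [ 3.57 -5.    2.19]
pos [ 0.4718 -0.1676  0.1966] yaw 1.75 tilt 0.04 spin -0.05
```

```bash
python3 - <<'E'
from meas import *
for n in("scene","top"):
    c,im,d=snap(n); P=cloud(c,d)
    m=(P[...,2]>.064)&(P[...,2]<.078)&(abs(P[...,0]-.47)<.11)&(abs(P[...,1]+.34)<.11)
    Q=P[m][:,:2]; r=np.linalg.norm(Q-AX,axis=1)
    for a,b in((.03,.055),(.055,.08),(.08,.1)):
        q=Q[(r>a)&(r<b)]; print(n,len(q),q.mean(0).round(4),q.min(0).round(4),q.max(0).round(4)) if len(q) else 0
E
```

```text
scene 70 [ 0.4746 -0.3656] [ 0.4612 -0.3782] [ 0.4843 -0.352 ]
scene 74 [ 0.4749 -0.3912] [ 0.4639 -0.4034] [ 0.4832 -0.3789]
scene 29 [ 0.4742 -0.4088] [ 0.4654 -0.4143] [ 0.4848 -0.4035]
top 5 [ 0.4714 -0.403 ] [ 0.4666 -0.4032] [ 0.4762 -0.4029]
top 19 [ 0.4706 -0.4084] [ 0.464  -0.4116] [ 0.4785 -0.4046]
```

The handle lies parallel to y, so it is fully OFF. Next, the bar.

{"op": "move_arm", "data": {"targets": [{"tx":0.03,"ty":-0.12,"tz":0.9,"spin":0,"hand":0},{"tx":0.03,"ty":-0.12,"tz":1.7,"spin":0,"hand":0},{"tx":0.03,"ty":-0.12,"tz":2.19,"spin":0,"hand":0},{"tx":0.03,"ty":-0.12,"tz":2.19,"spin":0,"hand":0},{"tx":0.03,"ty":-0.42,"tz":2.19,"spin":0,"hand":0},{"tx":0,"ty":-1,"tz":2.19,"spin":0,"hand":0},{"tx":0.03,"ty":-1.64,"tz":2.19,"spin":0,"hand":0},{"tx":0.18,"ty":-2.25,"tz":2.19,"spin":0,"hand":0},{"tx":0.42,"ty":-2.84,"tz":2.19,"spin":0,"hand":0},{"tx":0.76,"ty":-3.4,"tz":2.19,"spin":0,"hand":0},{"tx":1.2,"ty":-3.9,"tz":2.19,"spin":0,"hand":0},{"tx":1.7,"ty":-4.3,"tz":2.19,"spin":0,"hand":0},{"tx":2.28,"ty":-4.64,"tz":2.19,"spin":0,"hand":0},{"tx":2.9,"ty":-4.9,"tz":2.19,"spin":0,"hand":0},{"tx":3.4,"ty":-5,"tz":2.19,"spin":0,"hand":0},{"tx":3.5,"ty":-5,"tz":2.19,"spin":0,"hand":0},{"tx":3.5,"ty":-5,"tz":2.19,"spin":0,"hand":0}]}}

```text
time_s: 8.57
eef_pos: [0.6382, 0.0891, 0.0878]
tool_rot: [-3.141, -0.05, -0.001]
contact_force: [0.2, -0.2, 0.6]
finger_gap: 0.005
```

```bash
python3 - <<'E'
from meas import *
for n in("scene","top"):
    c,im,d=snap(n,n+"3.png"); P=cloud(c,d)
    m=(P[...,2]>.08)&(P[...,2]<.094)&(P[...,0]>.5)&(P[...,0]<.76)&(P[...,1]>-.16)&(P[...,1]<.22)
    print(n,cv2.minAreaRect((P[m][:,:2]*1000).astype(np.float32)))
    if n=="top":
        for b in blobs(P,.045,.065,(120,195,345,310),150): print(b)
# hover above module at .467,.102
to()
E
```

```text
scene ((657.5615234375, 20.7672119140625), (50.538230895996094, 293.454833984375), 3.3190574645996094)
top ((666.6985473632812, -44.755409240722656), (25.059131622314453, 162.86509704589844), 3.532705068588257)
{'c': array([0.5905, 0.3056]), 'yaw': -86.2, 'size': array([57., 37.]), 'z': 0.0542, 'n': 358, 'px': [194, 213], 'mean': array([0.5898, 0.3049])}
{'c': array([0.475, 0.407]), 'yaw': 66.3, 'size': array([60., 37.]), 'z': 0.0543, 'n': 361, 'px': [152, 258], 'mean': array([0.4749, 0.4052])}
pos [0.6378 0.0887 0.0876] yaw 1.8 tilt 0.02 spin None
```

View pics/top3.png

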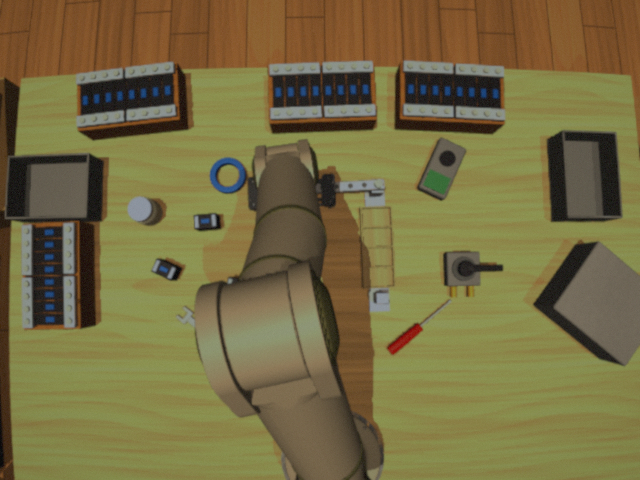

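Bar is at about 1.54 rad (square to the row), the handle is OFF, and the bays are clear. Next I hover over the nearest module.

{"op": "move_arm", "data": {"targets": [{"tx":-0.3,"ty":0,"tz":0,"spin":0,"hand":0},{"tx":-0.7,"ty":0,"tz":-0.6,"spin":0,"hand":0},{"tx":-1.4,"ty":-0.1,"tz":-1.2,"spin":0,"hand":50},{"tx":-2.2,"ty":-0.2,"tz":-1.65,"spin":-4.9,"hand":100},{"tx":-3,"ty":-0.3,"tz":-1.65,"spin":-4.9,"hand":100},{"tx":-3.4,"ty":-0.37,"tz":-1.65,"spin":-4.9,"hand":100},{"tx":-3.4,"ty":-0.37,"tz":-1.65,"spin":-4.9,"hand":100},{"tx":-3.4,"ty":-0.37,"tz":-1.65,"spin":-4.9,"hand":100}]}}

```text
time_s: 9.68
eef_pos: [0.4688, 0.1019, 0.1698]
tool_rot: [-3.136, -0.184, -0.001]
contact_force: [0.5, 0.1, -0.3]
finger_gap: 0.6
```

```bash
cat >> meas.py <<'E'
def near(P,xy,z0,z1,rad=.05):
    """min-area rect of points in a height band around xy"""
    m=(P[...,2]>z0)&(P[...,2]<z1)&(np.hypot(P[...,0]-xy[0],P[...,1]-xy[1])<rad); Q=P[m]
    if len(Q)<20: return None
    (a,b),(w,h),t=cv2.minAreaRect((Q[:,:2]*1000).astype(np.float32))
    if w<h: t+=90; w,h=h,w
    return np.round([a/1000,b/1000],4),"long yaw",round(t%180,1),"size",np.round([w,h],1),"z",round(float(np.median(Q[:,2])),4),len(Q)
E
python3 - <<'E'
from meas import *
c,im,d=snap("wrist","w4.png"); P=cloud(c,d)
print("wrist",near(P,(.467,.102),.045,.065))
c,im,d=snap("scene"); P=cloud(c,d)
for xy in ((.467,.102),(.4345,.2266),(.475,.407),(.5905,.3056)): print(near(P,xy,.048,.062))
to()
E
```

```text
wrist (array([0.4704, 0.1012]), 'long yaw', 96.5, 'size', array([56.1, 35.6]), 'z', 0.0544, 4059)
(array([0.4708, 0.1028]), 'long yaw', 96.8, 'size', array([57.5, 39.6]), 'z', 0.0559, 269)
(array([0.4357, 0.2274]), 'long yaw', 78.6, 'size', array([56.9, 41.4]), 'z', 0.0562, 246)
(array([0.4764, 0.4065]), 'long yaw', 63.9, 'size', array([56.5, 42.6]), 'z', 0.0563, 225)
(array([0.592 , 0.3053]), 'long yaw', 93.6, 'size', array([58.9, 42.1]), 'z', 0.0561, 274)
pos [0.469  0.1018 0.1695] yaw 6.68 tilt 0.03 spin None
```

View pics/w4.png

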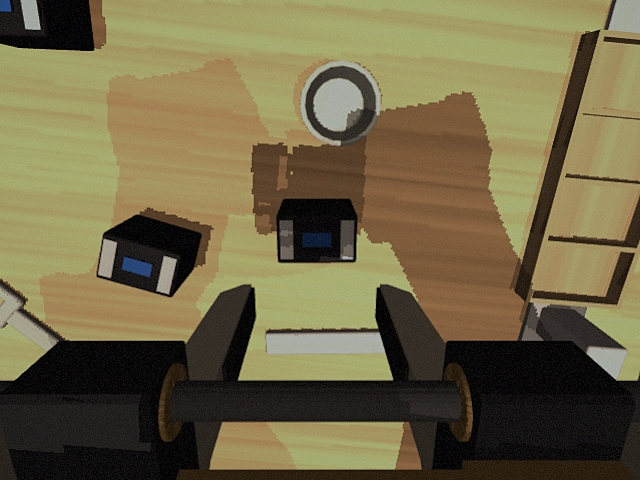

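Wrist view: module centred at (316,230) between the jaws, cup ahead at (340,100), tray at right. Wrist and scene agree on x = 0.470, while the top camera reads about 3 mm lower, so I'll use the wrist camera for fine work.

{"op": "move_arm", "data": {"targets": [{"tx":0.03,"ty":0,"tz":0.5,"spin":0,"hand":100},{"tx":0.03,"ty":0,"tz":1.1,"spin":0,"hand":100},{"tx":0.03,"ty":0,"tz":1.7,"spin":0,"hand":100},{"tx":0.03,"ty":0,"tz":2.3,"spin":0,"hand":100},{"tx":0.03,"ty":0,"tz":2.63,"spin":0,"hand":100},{"tx":0.03,"ty":0,"tz":2.63,"spin":0,"hand":100},{"tx":0.03,"ty":0,"tz":2.63,"spin":0,"hand":0},{"tx":0.03,"ty":0,"tz":2.63,"spin":0,"hand":0},{"tx":0.03,"ty":0,"tz":2.63,"spin":0,"hand":0},{"tx":0.03,"ty":0,"tz":2.63,"spin":0,"hand":0},{"tx":0.03,"ty":0,"tz":2.63,"spin":0,"hand":0},{"tx":0.03,"ty":0,"tz":2.63,"spin":0,"hand":0},{"tx":0.03,"ty":0,"tz":2.2,"spin":0,"hand":0},{"tx":0.03,"ty":0,"tz":1.5,"spin":0,"hand":0},{"tx":0.03,"ty":0,"tz":0.7,"spin":0,"hand":0},{"tx":0.03,"ty":0,"tz":0,"spin":0,"hand":0},{"tx":0.03,"ty":0,"tz":0,"spin":0,"hand":0}]}}

```text
time_s: 11.9
eef_pos: [0.4706, 0.1025, 0.1716]
tool_rot: [-3.135, -0.184, -0.006]
contact_force: [-0.4, 0.3, -3.1]
finger_gap: 0.6
```

```bash
python3 - <<'E'
from meas import *
print(robot.sense()["finger_gap"])
to(fr(-.075,0,.17),yaw=1.8)
c,im,d=snap("top"); P=cloud(c,d)
m=(P[...,2]>.011)&(P[...,2]<.035)&(P[...,0]>.415)&(P[...,0]<.64)&(P[...,1]>-.17)&(P[...,1]<-.06)
print("tray top cam",cv2.minAreaRect((P[m][:,:2]*1000).astype(np.float32)))
c,im,d=snap("scene"); P=cloud(c,d)
m=(P[...,2]>.014)&(P[...,2]<.03)&(P[...,0]>.415)&(P[...,0]<.64)&(P[...,1]>-.17)&(P[...,1]<-.06)
print("tray scene",cv2.minAreaRect((P[m][:,:2]*1000).astype(np.float32)))
E
```

```text
0.5996594209110357
   [-0.89  4.33  0.02]
pos [0.4706 0.1025 0.1716] yaw 6.72 tilt 0.25 spin 4.92
tray top cam ((526.6084594726562, -115.25878143310547), (202.13934326171875, 81.87589263916016), 1.4942643642425537)
tray scene ((523.6823120117188, -113.1175308227539), (217.90859985351562, 83.12089538574219), 1.5377533435821533)
```

{"op": "move_arm", "data": {"targets": [{"tx":-0.1,"ty":0.5,"tz":0,"spin":0,"hand":0},{"tx":-0.2,"ty":1.1,"tz":0,"spin":2,"hand":0},{"tx":-0.4,"ty":1.8,"tz":0,"spin":4.9,"hand":0},{"tx":-0.5,"ty":2.5,"tz":0,"spin":4.9,"hand":0},{"tx":-0.7,"ty":3.2,"tz":0,"spin":4.9,"hand":0},{"tx":-0.8,"ty":3.9,"tz":0,"spin":4.9,"hand":0},{"tx":-0.86,"ty":4.33,"tz":0,"spin":4.9,"hand":0},{"tx":-0.86,"ty":4.33,"tz":0,"spin":4.9,"hand":0},{"tx":-0.86,"ty":4.33,"tz":0,"spin":4.9,"hand":0},{"tx":-0.86,"ty":4.33,"tz":0,"spin":4.9,"hand":0}]}}

```text
time_s: 13.25
eef_pos: [0.4522, -0.1168, 0.1692]
tool_rot: [-3.141, -0.053, 0.001]
contact_force: [-0.5, 0.2, -1.5]
finger_gap: 0.599
```

```bash
python3 - <<'E'
from meas import *
c,im,d=snap("wrist","w5.png"); P=cloud(c,d); np.savez("w5.npz",P=P,im=im)
m=(P[...,2]>.013)&(P[...,2]<.03)&(P[...,0]>.4)&(P[...,0]<.66)&(P[...,1]>-.17)&(P[...,1]<-.06); Q=P[m]
print(len(Q),Q.min(0),Q.max(0))
print(cv2.minAreaRect((Q[:,:2]*1000).astype(np.float32)))
# divider/wall position histogram along frame x near the middle, in frame coords
L=(Q[:,:2]-O); fx=L@CS; fy=L@np.array([-CS[1],CS[0]]); top=Q[:,2]>.017
h,e=np.histogram(fx[top&(abs(fy)<.033)],np.arange(-.11,.112,.002)); print([(round(float(a+.001)*1000),int(n)) for a,n in zip(e,h) if n>25])
h,e=np.histogram(fy[top],np.arange(-.046,.048,.002)); print([(round(float(a+.001)*1000),int(n)) for a,n in zip(e,h) if n>25])
print("depth of module in hand:")
to(fr(-.075,0,.17),yaw=1.8)
E
```

```text
5685 [ 0.42732319 -0.15835738  0.01301004] [ 0.60986609 -0.07367602  0.02199216]
((518.6420288085938, -115.83830261230469), (180.39276123046875, 80.26091766357422), 1.69864022731781)
[(-97, 212), (-51, 77), (-49, 190), (-47, 205), (-1, 90), (1, 274), (3, 158), (49, 187), (51, 298), (53, 192)]
[(-39, 669), (-37, 729), (-35, 139), (-33, 54), (-31, 60), (-29, 53), (-27, 59), (-25, 46), (-23, 58), (-21, 57), (-19, 54), (-17, 57), (-15, 53), (-13, 56), (-11, 63), (-9, 60), (-7, 53), (-5, 61), (-3, 55), (-1, 55), (1, 63), (3, 49), (5, 64), (7, 59), (9, 59), (11, 56), (13, 63), (15, 55), (17, 64), (19, 54), (21, 59), (23, 59), (25, 55), (27, 62), (29, 55), (31, 61), (33, 64), (35, 115), (37, 720), (39, 669), (41, 27)]
depth of module in hand:
   [-0.01  0.02 -0.01]
pos [ 0.4523 -0.1169  0.1693] yaw 1.91 tilt 0.04 spin 0.11
```

View pics/w5.png

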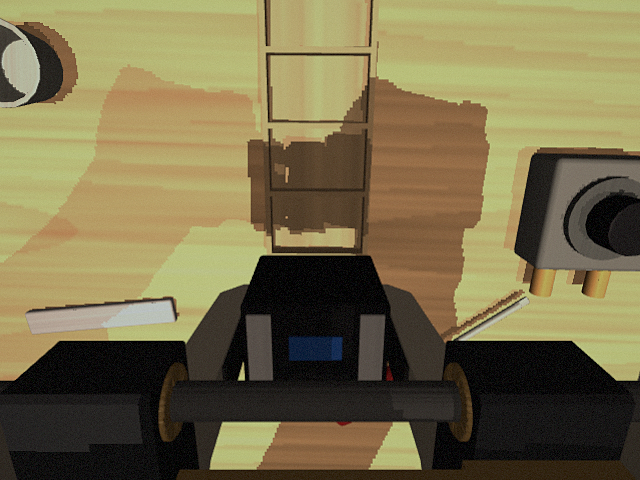

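Wrist view: the module is held square and the tray lies straight ahead, columns 268–372. The dividers put the pack origin 1.2 mm further in x. Lowering into bay 1.

{"op": "move_arm", "data": {"targets": [{"tx":0.01,"ty":0.02,"tz":0.6,"spin":0,"hand":0},{"tx":0.02,"ty":0.02,"tz":1.2,"spin":0,"hand":0},{"tx":0.02,"ty":0.02,"tz":1.6,"spin":0,"hand":0},{"tx":0.02,"ty":0.02,"tz":1.9,"spin":0,"hand":0},{"tx":0.02,"ty":0.02,"tz":2.15,"spin":0,"hand":0},{"tx":0.02,"ty":0.02,"tz":2.35,"spin":0,"hand":0},{"tx":0.02,"ty":0.02,"tz":2.5,"spin":0,"hand":0},{"tx":0.02,"ty":0.02,"tz":2.5,"spin":0,"hand":0},{"tx":0.02,"ty":0.02,"tz":2.5,"spin":0,"hand":0}]}}

```text
time_s: 14.42
eef_pos: [0.4534, -0.1189, 0.0447]
tool_rot: [3.141, 0.05, 0.0]
contact_force: [-0.6, 0.1, -1.3]
finger_gap: 0.595
```

{"op": "move_arm", "data": {"targets": [{"tx":0,"ty":0,"tz":0,"spin":0,"hand":100},{"tx":0,"ty":0,"tz":0,"spin":0,"hand":100},{"tx":0,"ty":0,"tz":0,"spin":0,"hand":100},{"tx":0,"ty":0,"tz":-0.6,"spin":0,"hand":100},{"tx":0,"ty":0,"tz":-1.4,"spin":0,"hand":100},{"tx":0,"ty":-0.3,"tz":-2.2,"spin":0,"hand":100},{"tx":0,"ty":-1,"tz":-2.5,"spin":0,"hand":100},{"tx":0,"ty":-1.8,"tz":-2.5,"spin":0,"hand":100},{"tx":0,"ty":-2.6,"tz":-2.5,"spin":2,"hand":100},{"tx":0,"ty":-3.4,"tz":-2.5,"spin":4,"hand":100},{"tx":0,"ty":-4.2,"tz":-2.5,"spin":7,"hand":100},{"tx":0,"ty":-5,"tz":-2.5,"spin":10,"hand":100},{"tx":-0.1,"ty":-5.8,"tz":-2.5,"spin":12.9,"hand":100},{"tx":-0.11,"ty":-6.5,"tz":-2.5,"spin":12.9,"hand":100},{"tx":-0.11,"ty":-6.91,"tz":-2.5,"spin":12.9,"hand":100},{"tx":-0.11,"ty":-6.91,"tz":-2.5,"spin":12.9,"hand":100},{"tx":-0.11,"ty":-6.91,"tz":-2.5,"spin":12.9,"hand":100},{"tx":-0.11,"ty":-6.91,"tz":-2.5,"spin":12.9,"hand":100}]}}

```text
time_s: 16.68
eef_pos: [0.437, 0.2251, 0.1697]
tool_rot: [3.126, -0.306, -0.0]
contact_force: [-0.2, -0.6, 0.2]
finger_gap: 0.998
```

```bash
sed -i 's/^O=np.array(\[.5269,/O=np.array([.5281,/' h.py
cat > look.py <<'E'
from meas import *
import sys
s=robot.sense(); xy=np.array(s["eef_pos"])[:2]
c,im,d=snap("wrist"); r=near(cloud(c,d),xy,.045,.065); print("wrist",r,"gap",round(s["finger_gap"],2))
if r: to((*r[0],.038),yaw=r[2]-90)
for n in("top","scene"):
    c,im,d=snap(n); P=cloud(c,d)
    for q in[(.437,.2266),(.475,.407),(.5905,.3056)]: print(n,near(P,q,.048,.062))
    for x in(-.075,-.025,.025,.075): print(n,"bay",fr(x,0,0)[:2],near(P,fr(x,0,0)[:2],.05,.07,.038))
E
python3 look.py
```

```text
wrist (array([0.4352, 0.2251]), 'long yaw', 79.4, 'size', array([56. , 36.1]), 'z', 0.0545, 4065) gap 1.0
   [-0.04  0.01  2.63]
pos [0.437  0.2252 0.1697] yaw -11.18 tilt 0.01 spin -0.58
top (array([0.4295, 0.221 ]), 'long yaw', 170.3, 'size', array([28.6, 28. ]), 'z', 0.0545, 132)
top (array([0.4781, 0.411 ]), 'long yaw', 67.8, 'size', array([48.5, 34.7]), 'z', 0.0546, 167)
top (array([0.5902, 0.3058]), 'long yaw', 94.3, 'size', array([57.8, 36.6]), 'z', 0.0544, 350)
top bay (np.float64(0.45313700797257017), np.float64(-0.11795580693085962)) (array([ 0.4429, -0.1181]), 'long yaw', 89.9, 'size', array([57.4, 55. ]), 'z', 0.0602, 364)
top bay (np.float64(0.5031123359908567), np.float64(-0.1163852689769532)) (array([ 0.4679, -0.1187]), 'long yaw', 89.2, 'size', array([31.3,  4.9]), 'z', 0.0596, 28)
top bay (np.float64(0.5530876640091433), np.float64(-0.11481473102304679)) None
top bay (np.float64(0.6030629920274299), np.float64(-0.11324419306914037)) None
scene (array([0.4363, 0.2263]), 'long yaw', 77.9, 'size', array([56.6, 44. ]), 'z', 0.056, 244)
scene (array([0.4773, 0.4063]), 'long yaw', 62.0, 'size', array([58. , 40.8]), 'z', 0.0558, 228)
scene (array([0.5921, 0.3056]), 'long yaw', 97.8, 'size', array([61.3, 40.6]), 'z', 0.0556, 283)
scene bay (np.float64(0.45313700797257017), np.float64(-0.11795580693085962)) (array([ 0.445 , -0.1174]), 'long yaw', 1.6, 'size', array([59.6, 57. ]), 'z', 0.0614, 354)
scene bay (np.float64(0.5031123359908567), np.float64(-0.1163852689769532)) (array([ 0.4701, -0.1166]), 'long yaw', 91.6, 'size', array([43.6,  9.4]), 'z', 0.0581, 74)
scene bay (np.float64(0.5530876640091433), np.float64(-0.11481473102304679)) None
scene bay (np.float64(0.6030629920274299), np.float64(-0.11324419306914037)) None
```

Bay 1 is seated, with its top at 61 mm. Gripping the second module.

{"op": "move_arm", "data": {"targets": [{"tx":-0.04,"ty":0,"tz":0.6,"spin":-0.6,"hand":100},{"tx":-0.04,"ty":0,"tz":1.2,"spin":-0.6,"hand":100},{"tx":-0.04,"ty":0,"tz":1.8,"spin":-0.6,"hand":100},{"tx":-0.04,"ty":0,"tz":2.3,"spin":-0.6,"hand":100},{"tx":-0.04,"ty":0,"tz":2.63,"spin":-0.6,"hand":100},{"tx":-0.04,"ty":0,"tz":2.63,"spin":-0.6,"hand":100},{"tx":-0.04,"ty":0,"tz":2.63,"spin":-0.6,"hand":0},{"tx":-0.04,"ty":0,"tz":2.63,"spin":-0.6,"hand":0},{"tx":-0.04,"ty":0,"tz":2.63,"spin":-0.6,"hand":0},{"tx":-0.04,"ty":0,"tz":2.63,"spin":-0.6,"hand":0},{"tx":-0.04,"ty":0,"tz":2.63,"spin":-0.6,"hand":0},{"tx":-0.04,"ty":0,"tz":2.63,"spin":-0.6,"hand":0},{"tx":-0.04,"ty":0,"tz":2.2,"spin":-0.6,"hand":0},{"tx":-0.04,"ty":0,"tz":1.5,"spin":-0.6,"hand":0},{"tx":-0.04,"ty":0,"tz":0.7,"spin":-0.6,"hand":0},{"tx":-0.04,"ty":0,"tz":0,"spin":-0.6,"hand":0},{"tx":-0.04,"ty":0,"tz":0,"spin":-0.6,"hand":0}]}}

```text
time_s: 18.95
eef_pos: [0.4358, 0.2273, 0.1715]
tool_rot: [-3.126, 0.286, -0.005]
contact_force: [0.1, 0.5, -2.9]
finger_gap: 0.599
```

```bash
python3 -c "
from h import *
print(robot.sense()['finger_gap'],robot.sense()['contact_force']); to(fr(-.025,0,.17),fr(-.025,0,.0445),yaw=1.8)"
```

```text
0.5988028500316257 [ 0.11459715  0.50412563 -2.91786013]
   [2.57 6.51 0.02]
   [2.57 6.52 2.53]
pos [0.4358 0.2273 0.1715] yaw -10.47 tilt 0.24 spin -12.27
```

{"op": "move_arm", "data": {"targets": [{"tx":0.25,"ty":0.6,"tz":0,"spin":0,"hand":0},{"tx":0.5,"ty":1.3,"tz":0,"spin":-2,"hand":0},{"tx":0.8,"ty":2.1,"tz":0,"spin":-5,"hand":0},{"tx":1.1,"ty":2.9,"tz":0,"spin":-8,"hand":0},{"tx":1.4,"ty":3.7,"tz":0,"spin":-11,"hand":0},{"tx":1.75,"ty":4.5,"tz":0,"spin":-12.3,"hand":0},{"tx":2.1,"ty":5.3,"tz":0,"spin":-12.3,"hand":0},{"tx":2.4,"ty":6,"tz":0,"spin":-12.3,"hand":0},{"tx":2.57,"ty":6.5,"tz":0,"spin":-12.3,"hand":0},{"tx":2.57,"ty":6.5,"tz":0,"spin":-12.3,"hand":0},{"tx":2.57,"ty":6.5,"tz":0,"spin":-12.3,"hand":0},{"tx":2.57,"ty":6.5,"tz":0,"spin":-12.3,"hand":0},{"tx":2.57,"ty":6.5,"tz":0,"spin":-12.3,"hand":0}]}}

```text
time_s: 20.58
eef_pos: [0.5021, -0.1153, 0.1695]
tool_rot: [-3.141, -0.052, 0.0]
contact_force: [0.2, 0.5, -2.1]
finger_gap: 0.599
```

```bash
python3 -c "
from h import *
to(fr(-.025,0,.0445),yaw=1.8)"
```

```text
[0.02 0.02 2.5 ]
pos [ 0.5021 -0.1153  0.1695] yaw 1.91 tilt 0.02 spin 0.11
```

{"op": "move_arm", "data": {"targets": [{"tx":0.01,"ty":0.02,"tz":0.6,"spin":0,"hand":0},{"tx":0.02,"ty":0.02,"tz":1.2,"spin":0,"hand":0},{"tx":0.02,"ty":0.02,"tz":1.6,"spin":0,"hand":0},{"tx":0.02,"ty":0.02,"tz":1.9,"spin":0,"hand":0},{"tx":0.02,"ty":0.02,"tz":2.15,"spin":0,"hand":0},{"tx":0.02,"ty":0.02,"tz":2.35,"spin":0,"hand":0},{"tx":0.02,"ty":0.02,"tz":2.5,"spin":0,"hand":0},{"tx":0.02,"ty":0.02,"tz":2.5,"spin":0,"hand":0},{"tx":0.02,"ty":0.02,"tz":2.5,"spin":0,"hand":0},{"tx":0.02,"ty":0.02,"tz":2.5,"spin":0,"hand":100},{"tx":0.02,"ty":0.02,"tz":2.5,"spin":0,"hand":100},{"tx":0.02,"ty":0.02,"tz":2.5,"spin":0,"hand":100},{"tx":0.02,"ty":0.02,"tz":1.9,"spin":0,"hand":100},{"tx":0.02,"ty":0.02,"tz":1,"spin":0,"hand":100},{"tx":0.02,"ty":0.02,"tz":0,"spin":0,"hand":100},{"tx":0.02,"ty":0.02,"tz":0,"spin":0,"hand":100},{"tx":0.02,"ty":0.02,"tz":0,"spin":0,"hand":100}]}}

```text
time_s: 22.7
eef_pos: [0.503, -0.1171, 0.1694]
tool_rot: [-3.141, -0.05, -0.0]
contact_force: [0.1, 0.4, 0.1]
finger_gap: 1.003
```

```bash
python3 look.py; python3 -c "
from h import *
to((.5925,.305,.17),yaw=4.5)
to((.477,.4055,.17),yaw=-24)"
```

```text
wrist (array([ 0.4874, -0.1176]), 'long yaw', 1.8, 'size', array([68.8, 56.2]), 'z', 0.0603, 6610) gap 1.0
   [-0.3   0.    2.62]
pos [ 0.5027 -0.1171  0.1688] yaw 1.83 tilt 0.07 spin -89.97
top None
top (array([0.475, 0.407]), 'long yaw', 66.7, 'size', array([58.5, 37. ]), 'z', 0.0545, 350)
top (array([0.5903, 0.3054]), 'long yaw', 93.9, 'size', array([57.5, 37. ]), 'z', 0.0543, 352)
top bay (np.float64(0.45313700797257017), np.float64(-0.11795580693085962)) (array([ 0.4439, -0.1089]), 'long yaw', 33.2, 'size', array([60.2, 39.2]), 'z', 0.0598, 208)
top bay (np.float64(0.5031123359908567), np.float64(-0.1163852689769532)) (array([ 0.4886, -0.0985]), 'long yaw', 28.1, 'size', array([56.8, 12.1]), 'z', 0.0594, 25)
top bay (np.float64(0.5530876640091433), np.float64(-0.11481473102304679)) None
top bay (np.float64(0.6030629920274299), np.float64(-0.11324419306914037)) None
scene None
scene (array([0.4749, 0.4075]), 'long yaw', 65.1, 'size', array([57.2, 44.8]), 'z', 0.0559, 224)
scene (array([0.5918, 0.3065]), 'long yaw', 95.0, 'size', array([60.1, 40.8]), 'z', 0.0561, 278)
scene bay (np.float64(0.45313700797257017), np.float64(-0.11795580693085962)) (array([ 0.4529, -0.1176]), 'long yaw', 4.1, 'size', array([74.4, 57.4]), 'z', 0.0611, 369)
scene bay (np.float64(0.5031123359908567), np.float64(-0.1163852689769532)) (array([ 0.4952, -0.1152]), 'long yaw', 0.7, 'size', array([58.1, 57.4]), 'z', 0.0611, 422)
scene bay (np.float64(0.5530876640091433), np.float64(-0.11481473102304679)) (array([ 0.5196, -0.116 ]), 'long yaw', 89.9, 'size', array([45.3,  8.9]), 'z', 0.0588, 79)
scene bay (np.float64(0.6030629920274299), np.float64(-0.11324419306914037)) None
   [ 2.07 -8.38 -0.03]
pos [ 0.5025 -0.1171  0.1684] yaw 1.82 tilt 0.13 spin -2.68
   [ -0.18 -10.46  -0.03]
pos [ 0.5025 -0.1171  0.1684] yaw 1.82 tilt 0.13 spin 25.82
```

{"op": "move_arm", "data": {"targets": [{"tx":0.2,"ty":-0.6,"tz":0,"spin":0,"hand":100},{"tx":0.4,"ty":-1.4,"tz":0,"spin":0,"hand":100},{"tx":0.6,"ty":-2.3,"tz":0,"spin":0,"hand":100},{"tx":0.8,"ty":-3.2,"tz":0,"spin":0,"hand":100},{"tx":1,"ty":-4.1,"tz":0,"spin":-1,"hand":100},{"tx":1.2,"ty":-5,"tz":0,"spin":-2.7,"hand":100},{"tx":1.45,"ty":-5.9,"tz":0,"spin":-2.7,"hand":100},{"tx":1.7,"ty":-6.8,"tz":0,"spin":-2.7,"hand":100},{"tx":1.9,"ty":-7.6,"tz":0,"spin":-2.7,"hand":100},{"tx":2.05,"ty":-8.2,"tz":0,"spin":-2.7,"hand":100},{"tx":2.07,"ty":-8.38,"tz":0,"spin":-2.7,"hand":100},{"tx":2.07,"ty":-8.38,"tz":0,"spin":-2.7,"hand":100},{"tx":2.07,"ty":-8.38,"tz":0,"spin":-2.7,"hand":100},{"tx":2.07,"ty":-8.38,"tz":0,"spin":-2.7,"hand":100}]}}

```text
time_s: 24.6
eef_pos: [0.5935, 0.3033, 0.1698]
tool_rot: [3.139, 0.121, -0.0]
contact_force: [-0.3, 0.4, 0.5]
finger_gap: 0.999
```

```bash
python3 look.py | head -4
```

```text
wrist (array([0.5932, 0.3059]), 'long yaw', 94.6, 'size', array([56.1, 35.7]), 'z', 0.0545, 4052) gap 1.0
   [-0.   -0.05  2.64]
pos [0.5935 0.3036 0.1698] yaw 4.43 tilt 0.01 spin -0.17
top None
```

{"op": "move_arm", "data": {"targets": [{"tx":0,"ty":-0.05,"tz":0.6,"spin":0,"hand":100},{"tx":0,"ty":-0.05,"tz":1.2,"spin":0,"hand":100},{"tx":0,"ty":-0.05,"tz":1.8,"spin":0,"hand":100},{"tx":0,"ty":-0.05,"tz":2.3,"spin":0,"hand":100},{"tx":0,"ty":-0.05,"tz":2.63,"spin":0,"hand":100},{"tx":0,"ty":-0.05,"tz":2.63,"spin":0,"hand":100},{"tx":0,"ty":-0.05,"tz":2.63,"spin":0,"hand":0},{"tx":0,"ty":-0.05,"tz":2.63,"spin":0,"hand":0},{"tx":0,"ty":-0.05,"tz":2.63,"spin":0,"hand":0},{"tx":0,"ty":-0.05,"tz":2.63,"spin":0,"hand":0},{"tx":0,"ty":-0.05,"tz":2.63,"spin":0,"hand":0},{"tx":0,"ty":-0.05,"tz":2.63,"spin":0,"hand":0},{"tx":0,"ty":-0.05,"tz":2.2,"spin":0,"hand":0},{"tx":0,"ty":-0.05,"tz":1.5,"spin":0,"hand":0},{"tx":0,"ty":-0.05,"tz":0.7,"spin":0,"hand":0},{"tx":0,"ty":-0.05,"tz":0,"spin":0,"hand":0},{"tx":0,"ty":-0.05,"tz":0,"spin":0,"hand":0},{"tx":0,"ty":-0.05,"tz":0,"spin":0,"hand":0},{"tx":0,"ty":-0.05,"tz":0,"spin":0,"hand":0}]}}

```text
time_s: 27.12
eef_pos: [0.5924, 0.307, 0.1683]
tool_rot: [3.138, 0.124, -0.003]
contact_force: [0.2, 0.0, -2.6]
finger_gap: 0.603
```

```bash
python3 -c "
from h import *
print(robot.sense()['finger_gap'],robot.sense()['contact_force']); to(fr(.025,0,.17),yaw=1.8)"
```

```text
0.6034043202825963 [ 0.16825694  0.0034626  -2.62830752]
   [-1.45  8.35 -0.02]
pos [0.5924 0.307  0.1683] yaw 4.52 tilt 0.13 spin 2.72
```

{"op": "move_arm", "data": {"targets": [{"tx":-0.1,"ty":0.6,"tz":0,"spin":0,"hand":0},{"tx":-0.25,"ty":1.4,"tz":0,"spin":0,"hand":0},{"tx":-0.4,"ty":2.2,"tz":0,"spin":1,"hand":0},{"tx":-0.5,"ty":3,"tz":0,"spin":2.7,"hand":0},{"tx":-0.65,"ty":3.8,"tz":0,"spin":2.7,"hand":0},{"tx":-0.8,"ty":4.6,"tz":0,"spin":2.7,"hand":0},{"tx":-0.95,"ty":5.4,"tz":0,"spin":2.7,"hand":0},{"tx":-1.1,"ty":6.2,"tz":0,"spin":2.7,"hand":0},{"tx":-1.2,"ty":7,"tz":0,"spin":2.7,"hand":0},{"tx":-1.35,"ty":7.7,"tz":0,"spin":2.7,"hand":0},{"tx":-1.45,"ty":8.35,"tz":0,"spin":2.7,"hand":0},{"tx":-1.45,"ty":8.35,"tz":0,"spin":2.7,"hand":0},{"tx":-1.45,"ty":8.35,"tz":0,"spin":2.7,"hand":0},{"tx":-1.45,"ty":8.35,"tz":0,"spin":2.7,"hand":0},{"tx":-1.45,"ty":8.35,"tz":0,"spin":2.7,"hand":0}]}}

```text
time_s: 29.0
eef_pos: [0.5539, -0.1135, 0.1695]
tool_rot: [-3.141, -0.052, 0.0]
contact_force: [0.1, -1.6, -1.2]
finger_gap: 0.599
```

```bash
python3 -c "
from h import *
to(fr(.025,0,.0445),yaw=1.8)"
```

```text
[-0.02  0.03  2.5 ]
pos [ 0.5539 -0.1135  0.1695] yaw 1.91 tilt 0.02 spin 0.11
```

{"op": "move_arm", "data": {"targets": [{"tx":-0.01,"ty":0.03,"tz":0.6,"spin":0,"hand":0},{"tx":-0.02,"ty":0.03,"tz":1.2,"spin":0,"hand":0},{"tx":-0.02,"ty":0.03,"tz":1.6,"spin":0,"hand":0},{"tx":-0.02,"ty":0.03,"tz":1.9,"spin":0,"hand":0},{"tx":-0.02,"ty":0.03,"tz":2.15,"spin":0,"hand":0},{"tx":-0.02,"ty":0.03,"tz":2.35,"spin":0,"hand":0},{"tx":-0.02,"ty":0.03,"tz":2.5,"spin":0,"hand":0},{"tx":-0.02,"ty":0.03,"tz":2.5,"spin":0,"hand":0},{"tx":-0.02,"ty":0.03,"tz":2.5,"spin":0,"hand":0},{"tx":-0.02,"ty":0.03,"tz":2.5,"spin":0,"hand":100},{"tx":-0.02,"ty":0.03,"tz":2.5,"spin":0,"hand":100},{"tx":-0.02,"ty":0.03,"tz":2.5,"spin":0,"hand":100},{"tx":-0.02,"ty":0.03,"tz":1.9,"spin":0,"hand":100},{"tx":-0.02,"ty":0.03,"tz":1,"spin":0,"hand":100},{"tx":-0.02,"ty":0.03,"tz":0,"spin":0,"hand":100},{"tx":-0.02,"ty":0.03,"tz":0,"spin":0,"hand":100},{"tx":-0.02,"ty":0.03,"tz":0,"spin":0,"hand":100}]}}

```text
time_s: 31.12
eef_pos: [0.5526, -0.1159, 0.1694]
tool_rot: [-3.141, -0.05, -0.0]
contact_force: [-0.4, 0.9, -1.1]
finger_gap: 1.0
```

```bash
python3 look.py | grep -v None; python3 -c "
from h import *
to((.477,.4055,.17),yaw=-24)"
```

```text
wrist (array([ 0.5367, -0.1163]), 'long yaw', 1.2, 'size', array([68. , 56.2]), 'z', 0.0603, 6648) gap 1.0
   [-0.31 -0.    2.62]
pos [ 0.5522 -0.1159  0.1688] yaw 1.83 tilt 0.08 spin -89.37
top (array([0.4748, 0.407 ]), 'long yaw', 65.8, 'size', array([57.8, 37.7]), 'z', 0.0545, 356)
top bay (np.float64(0.45313700797257017), np.float64(-0.11795580693085962)) (array([ 0.4524, -0.1097]), 'long yaw', 0.5, 'size', array([74.2, 40.4]), 'z', 0.0601, 295)
top bay (np.float64(0.5031123359908567), np.float64(-0.1163852689769532)) (array([ 0.4982, -0.1089]), 'long yaw', 178.9, 'size', array([65.1, 43.1]), 'z', 0.06, 292)
top bay (np.float64(0.5530876640091433), np.float64(-0.11481473102304679)) (array([ 0.5353, -0.1005]), 'long yaw', 37.9, 'size', array([57.9, 18.2]), 'z', 0.0576, 25)
scene (array([0.4778, 0.4068]), 'long yaw', 68.1, 'size', array([59.2, 44.1]), 'z', 0.0559, 220)
scene bay (np.float64(0.45313700797257017), np.float64(-0.11795580693085962)) (array([ 0.4549, -0.1099]), 'long yaw', 166.5, 'size', array([74.5, 47.7]), 'z', 0.0611, 301)
scene bay (np.float64(0.5031123359908567), np.float64(-0.1163852689769532)) (array([ 0.5031, -0.1152]), 'long yaw', 2.6, 'size', array([74.1, 57.2]), 'z', 0.061, 440)
scene bay (np.float64(0.5530876640091433), np.float64(-0.11481473102304679)) (array([ 0.5444, -0.1138]), 'long yaw', 0.4, 'size', array([57.9, 57.1]), 'z', 0.0612, 449)
scene bay (np.float64(0.6030629920274299), np.float64(-0.11324419306914037)) (array([ 0.5695, -0.1125]), 'long yaw', 90.4, 'size', array([43.5,  7.6]), 'z', 0.0581, 67)
   [ -1.17 -10.47  -0.03]
pos [ 0.5521 -0.116   0.1683] yaw 1.82 tilt 0.14 spin 25.82
```

{"op": "move_arm", "data": {"targets": [{"tx":-0.1,"ty":-0.7,"tz":0,"spin":0,"hand":100},{"tx":-0.2,"ty":-1.6,"tz":0,"spin":0,"hand":100},{"tx":-0.3,"ty":-2.5,"tz":0,"spin":2,"hand":100},{"tx":-0.4,"ty":-3.4,"tz":0,"spin":5,"hand":100},{"tx":-0.5,"ty":-4.3,"tz":0,"spin":8,"hand":100},{"tx":-0.6,"ty":-5.2,"tz":0,"spin":11,"hand":100},{"tx":-0.7,"ty":-6.1,"tz":0,"spin":14,"hand":100},{"tx":-0.8,"ty":-7,"tz":0,"spin":17,"hand":100},{"tx":-0.9,"ty":-7.9,"tz":0,"spin":20,"hand":100},{"tx":-1,"ty":-8.8,"tz":0,"spin":23,"hand":100},{"tx":-1.1,"ty":-9.7,"tz":0,"spin":25.3,"hand":100},{"tx":-1.17,"ty":-10.47,"tz":0,"spin":25.3,"hand":100},{"tx":-1.17,"ty":-10.47,"tz":0,"spin":25.3,"hand":100},{"tx":-1.17,"ty":-10.47,"tz":0,"spin":25.3,"hand":100},{"tx":-1.17,"ty":-10.47,"tz":0,"spin":25.3,"hand":100}]}}

```text
time_s: 33.15
eef_pos: [0.4781, 0.4036, 0.1692]
tool_rot: [3.074, -0.642, -0.0]
contact_force: [-0.9, -0.5, -0.8]
finger_gap: 1.003
```

```bash
python3 look.py | grep -v None
```

```text
wrist (array([0.4758, 0.4064]), 'long yaw', 65.4, 'size', array([55.8, 36.4]), 'z', 0.0545, 4050) gap 1.0
   [-0.06 -0.03  2.63]
pos [0.4782 0.4038 0.1694] yaw -23.59 tilt 0.05 spin 1.01
top (array([0.483 , 0.4246]), 'long yaw', 156.4, 'size', array([36.6, 14. ]), 'z', 0.0542, 42)
top bay (np.float64(0.45313700797257017), np.float64(-0.11795580693085962)) (array([ 0.4526, -0.1182]), 'long yaw', 1.8, 'size', array([74.3, 56.4]), 'z', 0.0603, 394)
top bay (np.float64(0.5031123359908567), np.float64(-0.1163852689769532)) (array([ 0.5028, -0.1165]), 'long yaw', 2.0, 'size', array([74.7, 56.8]), 'z', 0.0601, 429)
top bay (np.float64(0.5530876640091433), np.float64(-0.11481473102304679)) (array([ 0.5411, -0.115 ]), 'long yaw', 89.8, 'size', array([57.5, 50.9]), 'z', 0.0599, 372)
scene (array([0.4757, 0.4072]), 'long yaw', 65.1, 'size', array([57.3, 46.6]), 'z', 0.0561, 225)
scene bay (np.float64(0.45313700797257017), np.float64(-0.11795580693085962)) (array([ 0.4534, -0.1164]), 'long yaw', 179.8, 'size', array([75. , 58.2]), 'z', 0.0613, 374)
scene bay (np.float64(0.5031123359908567), np.float64(-0.1163852689769532)) (array([ 0.5031, -0.1159]), 'long yaw', 3.3, 'size', array([75.6, 56.7]), 'z', 0.0612, 438)
scene bay (np.float64(0.5530876640091433), np.float64(-0.11481473102304679)) (array([ 0.5439, -0.1146]), 'long yaw', 91.3, 'size', array([57. , 56.2]), 'z', 0.0613, 442)
scene bay (np.float64(0.6030629920274299), np.float64(-0.11324419306914037)) (array([ 0.5693, -0.1152]), 'long yaw', 89.8, 'size', array([37.2,  5.8]), 'z', 0.0576, 63)
```

{"op": "move_arm", "data": {"targets": [{"tx":-0.06,"ty":-0.03,"tz":0.6,"spin":1,"hand":100},{"tx":-0.06,"ty":-0.03,"tz":1.2,"spin":1,"hand":100},{"tx":-0.06,"ty":-0.03,"tz":1.8,"spin":1,"hand":100},{"tx":-0.06,"ty":-0.03,"tz":2.3,"spin":1,"hand":100},{"tx":-0.06,"ty":-0.03,"tz":2.63,"spin":1,"hand":100},{"tx":-0.06,"ty":-0.03,"tz":2.63,"spin":1,"hand":100},{"tx":-0.06,"ty":-0.03,"tz":2.63,"spin":1,"hand":0},{"tx":-0.06,"ty":-0.03,"tz":2.63,"spin":1,"hand":0},{"tx":-0.06,"ty":-0.03,"tz":2.63,"spin":1,"hand":0},{"tx":-0.06,"ty":-0.03,"tz":2.63,"spin":1,"hand":0},{"tx":-0.06,"ty":-0.03,"tz":2.63,"spin":1,"hand":0},{"tx":-0.06,"ty":-0.03,"tz":2.63,"spin":1,"hand":0},{"tx":-0.06,"ty":-0.03,"tz":2.2,"spin":1,"hand":0},{"tx":-0.06,"ty":-0.03,"tz":1.5,"spin":1,"hand":0},{"tx":-0.06,"ty":-0.03,"tz":0.7,"spin":1,"hand":0},{"tx":-0.06,"ty":-0.03,"tz":0,"spin":1,"hand":0},{"tx":-0.06,"ty":-0.03,"tz":0,"spin":1,"hand":0},{"tx":-0.06,"ty":-0.03,"tz":0,"spin":1,"hand":0},{"tx":-0.06,"ty":-0.03,"tz":0,"spin":1,"hand":0}]}}

```text
time_s: 35.67
eef_pos: [0.4749, 0.4074, 0.1681]
tool_rot: [3.068, -0.665, -0.002]
contact_force: [-0.2, -0.1, -2.9]
finger_gap: 0.601
```

```bash
python3 -c "
from h import *
print(robot.sense()['finger_gap'],robot.sense()['contact_force']); to(fr(.075,0,.17),yaw=1.8)"
```

```text
0.6014032684929791 [-0.23748747 -0.11682538 -2.94564845]
   [ 6.65  8.42 -0.02]
pos [0.4749 0.4074 0.1681] yaw -24.48 tilt 0.14 spin -26.28
```

{"op": "move_arm", "data": {"targets": [{"tx":0.5,"ty":0.6,"tz":0,"spin":-2,"hand":0},{"tx":1,"ty":1.25,"tz":0,"spin":-5,"hand":0},{"tx":1.5,"ty":1.9,"tz":0,"spin":-8,"hand":0},{"tx":2,"ty":2.55,"tz":0,"spin":-11,"hand":0},{"tx":2.5,"ty":3.2,"tz":0,"spin":-14,"hand":0},{"tx":3,"ty":3.85,"tz":0,"spin":-17,"hand":0},{"tx":3.5,"ty":4.5,"tz":0,"spin":-20,"hand":0},{"tx":4,"ty":5.1,"tz":0,"spin":-23,"hand":0},{"tx":4.5,"ty":5.75,"tz":0,"spin":-26.2,"hand":0},{"tx":5,"ty":6.4,"tz":0,"spin":-26.2,"hand":0},{"tx":5.5,"ty":7,"tz":0,"spin":-26.2,"hand":0},{"tx":6,"ty":7.6,"tz":0,"spin":-26.2,"hand":0},{"tx":6.4,"ty":8.1,"tz":0,"spin":-26.2,"hand":0},{"tx":6.65,"ty":8.42,"tz":0,"spin":-26.2,"hand":0},{"tx":6.65,"ty":8.42,"tz":0,"spin":-26.2,"hand":0},{"tx":6.65,"ty":8.42,"tz":0,"spin":-26.2,"hand":0},{"tx":6.65,"ty":8.42,"tz":0,"spin":-26.2,"hand":0},{"tx":6.65,"ty":8.42,"tz":0,"spin":-26.2,"hand":0}]}}

```text
time_s: 37.92
eef_pos: [0.6037, -0.112, 0.1696]
tool_rot: [-3.141, -0.049, 0.0]
contact_force: [0.9, 0.0, -1.7]
finger_gap: 0.599
```

```bash
python3 -c "
from h import *
to(fr(.075,0,.0445),yaw=1.8)"
```

```text
[-0.01  0.02  2.5 ]
pos [ 0.6037 -0.112   0.1696] yaw 1.8 tilt 0.02 spin 0.0
```

{"op": "move_arm", "data": {"targets": [{"tx":-0.01,"ty":0.02,"tz":0.6,"spin":0,"hand":0},{"tx":-0.01,"ty":0.02,"tz":1.2,"spin":0,"hand":0},{"tx":-0.01,"ty":0.02,"tz":1.6,"spin":0,"hand":0},{"tx":-0.01,"ty":0.02,"tz":1.9,"spin":0,"hand":0},{"tx":-0.01,"ty":0.02,"tz":2.15,"spin":0,"hand":0},{"tx":-0.01,"ty":0.02,"tz":2.35,"spin":0,"hand":0},{"tx":-0.01,"ty":0.02,"tz":2.5,"spin":0,"hand":0},{"tx":-0.01,"ty":0.02,"tz":2.5,"spin":0,"hand":0},{"tx":-0.01,"ty":0.02,"tz":2.5,"spin":0,"hand":0},{"tx":-0.01,"ty":0.02,"tz":2.5,"spin":0,"hand":100},{"tx":-0.01,"ty":0.02,"tz":2.5,"spin":0,"hand":100},{"tx":-0.01,"ty":0.02,"tz":2.5,"spin":0,"hand":100},{"tx":-0.01,"ty":0.02,"tz":1.9,"spin":0,"hand":100},{"tx":-0.01,"ty":0.02,"tz":1,"spin":0,"hand":100},{"tx":-0.01,"ty":0.02,"tz":0,"spin":0,"hand":100},{"tx":-0.01,"ty":0.02,"tz":0,"spin":0,"hand":100},{"tx":-0.01,"ty":0.02,"tz":0,"spin":0,"hand":100}]}}

```text
time_s: 40.05
eef_pos: [0.6029, -0.1139, 0.1694]
tool_rot: [-3.141, -0.047, 0.0]
contact_force: [0.3, 0.3, -0.4]
finger_gap: 1.001
```

```bash
python3 - <<'E'
from meas import *
# far side of the bar: push back with sgn=-1, th from 1.54 to 0
to(bpose(1.54,gap=.02,sgn=-1,z=.17),yaw=1.8)
c,im,d=snap("scene","s6.png")
P=cloud(c,d); m=(P[...,2]>.08)&(P[...,2]<.095)&(P[...,0]>.6)&(P[...,0]<.72)&(P[...,1]>-.0)&(P[...,1]<.22); Q=P[m][:,:2]
v=np.linalg.svd(Q-Q.mean(0))[2][0]; print("bar mean",Q.mean(0),np.degrees(np.arctan2(*v[::-1]))%180)
for x in(-.075,-.025,.025,.075): print(near(P,fr(x,0,0)[:2],.05,.07,.024))
cv2.imwrite("pics/s6.png",cv2.resize(im[150:350,150:420],None,fx=2.9,fy=2.9))
E
```

```text
[ 2.1  -4.04 -0.01]
pos [ 0.6029 -0.1139  0.1694] yaw 1.73 tilt 0.01 spin -0.07
bar mean [0.66515302 0.08188235] 93.21605386156767
(array([ 0.4578, -0.1039]), 'long yaw', 173.3, 'size', array([33.8, 16.1]), 'z', 0.0606, 50)
(array([ 0.5039, -0.1144]), 'long yaw', 2.7, 'size', array([40.4, 39.9]), 'z', 0.0616, 205)
(array([ 0.553, -0.115]), 'long yaw', 93.6, 'size', array([47. , 38.6]), 'z', 0.0618, 265)
(array([ 0.6049, -0.113 ]), 'long yaw', 95.4, 'size', array([47.2, 39. ]), 'z', 0.0615, 275)
```

View pics/s6.png

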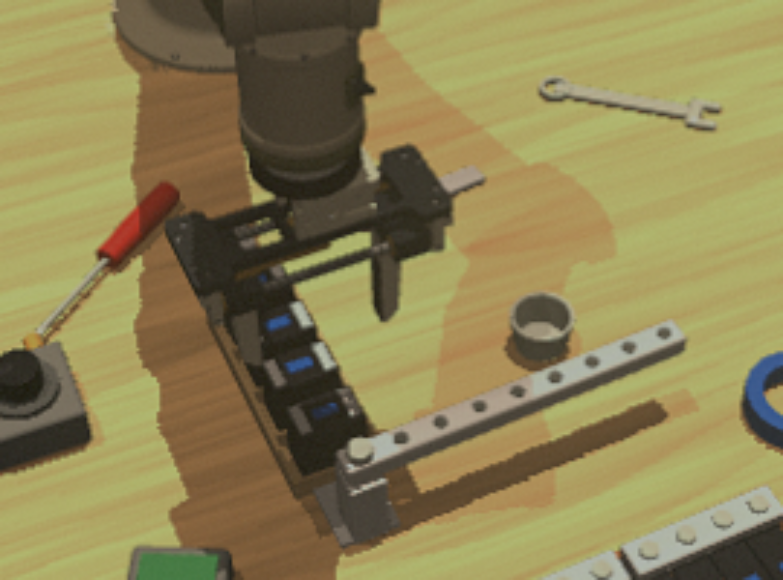

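All four modules stand in their bays, and the bar is square at about 1.55 rad. I go round to the bar's far side to push it back.

{"op": "move_arm", "data": {"targets": [{"tx":0.4,"ty":-0.7,"tz":0,"spin":0,"hand":0},{"tx":0.8,"ty":-1.5,"tz":0,"spin":0,"hand":0},{"tx":1.2,"ty":-2.3,"tz":0,"spin":0,"hand":0},{"tx":1.6,"ty":-3.1,"tz":0,"spin":0,"hand":0},{"tx":2,"ty":-3.8,"tz":0,"spin":0,"hand":0},{"tx":2.1,"ty":-4.04,"tz":0,"spin":0,"hand":0},{"tx":2.1,"ty":-4.04,"tz":0,"spin":0,"hand":0},{"tx":2.1,"ty":-4.04,"tz":0.6,"spin":0,"hand":0},{"tx":2.1,"ty":-4.04,"tz":1.2,"spin":0,"hand":0},{"tx":2.1,"ty":-4.04,"tz":1.58,"spin":0,"hand":0},{"tx":2.1,"ty":-4.04,"tz":1.58,"spin":0,"hand":0},{"tx":2.1,"ty":-4.04,"tz":1.58,"spin":0,"hand":0}]}}

```text
time_s: 41.6
eef_pos: [0.7026, 0.0903, 0.0914]
tool_rot: [3.141, 0.046, 0.002]
contact_force: [-0.5, 0.1, -0.1]
finger_gap: 0.004
```

```bash
python3 -c "
from h import *
print(robot.sense()['contact_force'],robot.sense()['finger_gap']); to(*[bpose(t,sgn=-1,z=.09) for t in (1.5,1.35,1.2,1.05,.9,.75,.6,.45,.32,.22,.15,.1,.06,.03,0)],yaw=1.8)"
```

```text
[-0.51049874  0.11467241 -0.05477613] 0.003770274116901585
   [-0.57 -0.01  0.03]
   [-1.12  0.    0.03]
   [-1.68  0.09  0.03]
   [-2.22  0.26  0.03]
   [-2.74  0.51  0.03]
   [-3.23  0.84  0.03]
   [-3.66  1.24  0.03]
   [-4.04  1.71  0.03]
   [-4.31  2.16  0.02]
   [-4.48  2.54  0.02]
   [-4.58  2.81  0.02]
   [-4.63  3.02  0.02]
   [-4.67  3.18  0.02]
   [-4.69  3.3   0.02]
   [-4.71  3.43  0.02]
pos [0.7026 0.0903 0.0914] yaw 1.68 tilt 0.06 spin -0.12
```

{"op": "move_arm", "data": {"targets": [{"tx":-0.57,"ty":0,"tz":0,"spin":0,"hand":0},{"tx":-1.12,"ty":0,"tz":0,"spin":0,"hand":0},{"tx":-1.68,"ty":0.09,"tz":0,"spin":0,"hand":0},{"tx":-2.2,"ty":0.26,"tz":0,"spin":0,"hand":0},{"tx":-2.7,"ty":0.5,"tz":0,"spin":0,"hand":0},{"tx":-3.2,"ty":0.84,"tz":0,"spin":0,"hand":0},{"tx":-3.65,"ty":1.24,"tz":0,"spin":0,"hand":0},{"tx":-4,"ty":1.7,"tz":0,"spin":0,"hand":0},{"tx":-4.2,"ty":1.95,"tz":0,"spin":0,"hand":0},{"tx":-4.3,"ty":2.15,"tz":0,"spin":0,"hand":0},{"tx":-4.4,"ty":2.35,"tz":0,"spin":0,"hand":0},{"tx":-4.48,"ty":2.52,"tz":0,"spin":0,"hand":0},{"tx":-4.53,"ty":2.67,"tz":0,"spin":0,"hand":0},{"tx":-4.58,"ty":2.8,"tz":0,"spin":0,"hand":0},{"tx":-4.6,"ty":2.9,"tz":0,"spin":0,"hand":0},{"tx":-4.63,"ty":3,"tz":0,"spin":0,"hand":0},{"tx":-4.63,"ty":3,"tz":0,"spin":0,"hand":0},{"tx":-4.63,"ty":3,"tz":0,"spin":0,"hand":0}]}}

```text
time_s: 43.85
eef_pos: [0.475, -0.0659, 0.0905]
tool_rot: [3.141, 0.047, -0.001]
contact_force: [0.0, 0.4, -0.1]
finger_gap: 0.003
```

```bash
cat > barang.py <<'E'
from meas import *
for n in("scene","top"):
    c,im,d=snap(n); P=cloud(c,d)
    m=(P[...,2]>.081)&(P[...,2]<.094)&(P[...,0]>.36)&(P[...,0]<.7)&(P[...,1]>-.17)&(P[...,1]<.0); Q=P[m][:,:2]
    L=Q-O; fx=L@CS; fy=L@np.array([-CS[1],CS[0]])
    for a,b in((-.14,-.11),(-.11,-.09),(-.02,.05),(.08,.12)):
        k=(fx>a)&(fx<b)
        if k.sum()>8:
            lo,hi=np.percentile(fy[k],[2,98]); mid=(lo+hi)/2; print(n,(a,b),k.sum(),"width",round((hi-lo)*1e3,1),"mid",round(mid*1e3,1),"ang",round(mid/(.145-fx[k].mean()),3))
s=robot.sense(); print(s["contact_force"]); to(*[bpose(t,sgn=-1,z=.09) for t in(.06,.03,0,-.03)],yaw=1.8)
E
python3 barang.py
```

```text
scene (-0.14, -0.11) 52 width 24.1 mid 32.6 ang 0.123
scene (-0.11, -0.09) 26 width 22.8 mid 29.3 ang 0.122
scene (-0.02, 0.05) 245 width 26.3 mid 16.1 ang 0.124
scene (0.08, 0.12) 159 width 24.8 mid 6.1 ang 0.137
top (-0.02, 0.05) 149 width 24.7 mid 13.1 ang 0.117
top (0.08, 0.12) 175 width 25.0 mid 4.7 ang 0.106
[0.88821003 0.84737832 0.50777603]
   [-0.03  0.19  0.01]
   [-0.05  0.31  0.01]
   [-0.07  0.44  0.01]
   [-0.09  0.55  0.01]
pos [ 0.4751 -0.0658  0.0906] yaw 1.73 tilt 0.02 spin -0.07
```

{"op": "move_arm", "data": {"targets": [{"tx":-0.02,"ty":0.1,"tz":0,"spin":0,"hand":0},{"tx":-0.03,"ty":0.19,"tz":0,"spin":0,"hand":0},{"tx":-0.05,"ty":0.28,"tz":0,"spin":0,"hand":0},{"tx":-0.06,"ty":0.36,"tz":0,"spin":0,"hand":0},{"tx":-0.07,"ty":0.42,"tz":0,"spin":0,"hand":0},{"tx":-0.07,"ty":0.46,"tz":0,"spin":0,"hand":0},{"tx":-0.07,"ty":0.48,"tz":0,"spin":0,"hand":0},{"tx":-0.07,"ty":0.48,"tz":0,"spin":0,"hand":0},{"tx":-0.07,"ty":0.48,"tz":0,"spin":0,"hand":0}]}}

```text
time_s: 45.08
eef_pos: [0.4723, -0.0901, 0.0906]
tool_rot: [3.141, 0.047, -0.0]
contact_force: [-0.4, -0.6, 0.1]
finger_gap: 0.002
```

```bash
python3 barang.py
```

```text
scene (-0.14, -0.11) 52 width 23.2 mid 1.8 ang 0.007
scene (-0.11, -0.09) 33 width 23.5 mid 1.6 ang 0.007
scene (-0.02, 0.05) 253 width 23.8 mid 1.5 ang 0.011
scene (0.08, 0.12) 162 width 23.1 mid 1.2 ang 0.026
top (-0.02, 0.05) 145 width 23.7 mid 0.8 ang 0.007
top (0.08, 0.12) 175 width 23.5 mid 0.5 ang 0.011
[-1.48120987 -0.15366745  0.77582334]
   [ 0.04 -0.29  0.01]
   [ 0.02 -0.17  0.01]
   [-0.   -0.04  0.01]
   [-0.02  0.07  0.01]
pos [ 0.4723 -0.09    0.0905] yaw 1.72 tilt 0.02 spin -0.08
```

Bar is at about 0.007 rad. Backing off, lifting, and going to the handle's near side.

```bash
python3 -c "
from h import *
to(hpose(1.571,gap=.018,sgn=-1,z=.2),hpose(1.571,gap=.018,sgn=-1),yaw=1.8)"
```

```text
[-0.91  6.05 -2.19]
   [-0.91  6.05  0.35]
pos [ 0.4723 -0.09    0.0905] yaw 1.72 tilt 0.02 spin -0.08
```

{"op": "move_arm", "data": {"targets": [{"tx":0,"ty":-0.2,"tz":0,"spin":0,"hand":0},{"tx":0,"ty":-0.4,"tz":-0.1,"spin":0,"hand":0},{"tx":0,"ty":-0.4,"tz":-0.8,"spin":0,"hand":0},{"tx":0,"ty":-0.4,"tz":-1.6,"spin":0,"hand":0},{"tx":0,"ty":-0.3,"tz":-2.2,"spin":0,"hand":0},{"tx":-0.1,"ty":0.4,"tz":-2.2,"spin":0,"hand":0},{"tx":-0.2,"ty":1.2,"tz":-2.2,"spin":0,"hand":0},{"tx":-0.3,"ty":2,"tz":-2.2,"spin":0,"hand":0},{"tx":-0.4,"ty":2.8,"tz":-2.2,"spin":0,"hand":0},{"tx":-0.55,"ty":3.6,"tz":-2.2,"spin":0,"hand":0},{"tx":-0.7,"ty":4.4,"tz":-2.2,"spin":0,"hand":0},{"tx":-0.8,"ty":5.2,"tz":-2.2,"spin":0,"hand":0},{"tx":-0.9,"ty":5.8,"tz":-2.2,"spin":0,"hand":0},{"tx":-0.91,"ty":6.05,"tz":-2.2,"spin":0,"hand":0},{"tx":-0.91,"ty":6.05,"tz":-1.6,"spin":0,"hand":0},{"tx":-0.91,"ty":6.05,"tz":-0.8,"spin":0,"hand":0},{"tx":-0.91,"ty":6.05,"tz":0,"spin":0,"hand":0},{"tx":-0.91,"ty":6.05,"tz":0.35,"spin":0,"hand":0},{"tx":-0.91,"ty":6.05,"tz":0.35,"spin":0,"hand":0},{"tx":-0.91,"ty":6.05,"tz":0.35,"spin":0,"hand":0}]}}

```text
time_s: 47.68
eef_pos: [0.4368, -0.3939, 0.0743]
tool_rot: [3.14, 0.048, 0.002]
contact_force: [-0.1, -0.0, 0.1]
finger_gap: 0.004
```

```bash
python3 -c "
from h import *
print(robot.sense()['contact_force']);to(*[hpose(t,sgn=-1) for t in np.linspace(1.5,0,10)],hpose(-.05,sgn=-1),yaw=1.8)"; python3 barang.py | head -6
```

```text
[-0.05430717 -0.03745661  0.10475869]
   [0.42 0.03 0.03]
   [0.6  0.07 0.03]
   [0.8  0.09 0.03]
   [1.01 0.07 0.03]
   [1.23 0.02 0.03]
   [ 1.44 -0.07  0.03]
   [ 1.64 -0.2   0.03]
   [ 1.83 -0.37  0.03]
   [ 1.98 -0.58  0.03]
   [ 2.1  -0.83  0.03]
   [ 2.12 -0.89  0.03]
pos [ 0.4368 -0.3939  0.0743] yaw 1.73 tilt 0.09 spin -0.07
scene (-0.14, -0.11) 70 width 22.7 mid 1.8 ang 0.007
scene (-0.11, -0.09) 60 width 23.2 mid 1.6 ang 0.006
scene (-0.02, 0.05) 248 width 23.5 mid 1.5 ang 0.012
scene (0.08, 0.12) 164 width 23.6 mid 1.2 ang 0.028
top (-0.14, -0.11) 114 width 23.0 mid 1.2 ang 0.005
top (-0.11, -0.09) 92 width 23.4 mid 0.8 ang 0.003
```

{"op": "move_arm", "data": {"targets": [{"tx":0.2,"ty":0.02,"tz":0,"spin":0,"hand":0},{"tx":0.42,"ty":0.03,"tz":0,"spin":0,"hand":0},{"tx":0.6,"ty":0.07,"tz":0,"spin":0,"hand":0},{"tx":0.8,"ty":0.09,"tz":0,"spin":0,"hand":0},{"tx":1,"ty":0.07,"tz":0,"spin":0,"hand":0},{"tx":1.23,"ty":0.02,"tz":0,"spin":0,"hand":0},{"tx":1.44,"ty":-0.07,"tz":0,"spin":0,"hand":0},{"tx":1.64,"ty":-0.2,"tz":0,"spin":0,"hand":0},{"tx":1.83,"ty":-0.37,"tz":0,"spin":0,"hand":0},{"tx":1.98,"ty":-0.58,"tz":0,"spin":0,"hand":0},{"tx":2.1,"ty":-0.83,"tz":0,"spin":0,"hand":0},{"tx":2.12,"ty":-0.89,"tz":0,"spin":0,"hand":0},{"tx":2.12,"ty":-0.89,"tz":0,"spin":0,"hand":0},{"tx":2.12,"ty":-0.89,"tz":0,"spin":0,"hand":0}]}}

```text
time_s: 49.52
eef_pos: [0.5408, -0.3472, 0.0733]
tool_rot: [3.139, 0.046, 0.001]
contact_force: [-1.0, -5.7, -1.7]
finger_gap: 0.005
```

```bash
cat > hang.py <<'E'
from meas import *
for n in("scene","top"):
    c,im,d=snap(n); P=cloud(c,d)
    m=(P[...,2]>.064)&(P[...,2]<.078)&(abs(P[...,0]-.5)<.11)&(abs(P[...,1]+.34)<.11)
    Q=P[m][:,:2]; r=np.linalg.norm(Q-AX,axis=1)
    for a,b in((.022,.04),(.04,.06),(.06,.08),(.08,.1)):
        q=Q[(r>a)&(r<b)]
        if len(q)>5: print(n,(a,b),len(q),q.mean(0).round(4),q.min(0).round(4),q.max(0).round(4))
print(robot.sense()["contact_force"]); to()
E
python3 hang.py
```

```text
scene (0.04, 0.06) 34 [ 0.5218 -0.3216] [ 0.5118 -0.3282] [ 0.5299 -0.315 ]
scene (0.06, 0.08) 54 [ 0.5414 -0.323 ] [ 0.5305 -0.3366] [ 0.5497 -0.3151]
scene (0.08, 0.1) 93 [ 0.5541 -0.3364] [ 0.5476 -0.3616] [ 0.5657 -0.3147]
top (0.022, 0.04) 49 [ 0.5006 -0.3222] [ 0.4917 -0.3309] [ 0.5087 -0.3146]
top (0.04, 0.06) 10 [ 0.5147 -0.3221] [ 0.5107 -0.3301] [ 0.5302 -0.314 ]
top (0.06, 0.08) 53 [ 0.5403 -0.3227] [ 0.5301 -0.3316] [ 0.5496 -0.3152]
top (0.08, 0.1) 19 [ 0.5545 -0.3227] [ 0.5518 -0.3304] [ 0.557  -0.3143]
[-0.95719592 -6.96803785 -1.86334475]
pos [ 0.5408 -0.3472  0.0733] yaw 1.67 tilt 0.14 spin None
```

The handle is against its ON stop (7 N, y constant along its length). Backing off and lifting clear.

{"op": "move_arm", "data": {"targets": [{"tx":0,"ty":0.3,"tz":0,"spin":0,"hand":0},{"tx":0,"ty":0.5,"tz":0,"spin":0,"hand":0},{"tx":0,"ty":0.5,"tz":-0.7,"spin":0,"hand":0},{"tx":0,"ty":0.6,"tz":-1.5,"spin":0,"hand":0},{"tx":0,"ty":0.8,"tz":-2.3,"spin":0,"hand":0},{"tx":0,"ty":1.2,"tz":-3,"spin":0,"hand":0},{"tx":0,"ty":1.8,"tz":-3.5,"spin":0,"hand":0},{"tx":0,"ty":2.4,"tz":-3.5,"spin":0,"hand":0},{"tx":0,"ty":2.4,"tz":-3.5,"spin":0,"hand":0},{"tx":0,"ty":2.4,"tz":-3.5,"spin":0,"hand":0},{"tx":0,"ty":2.4,"tz":-3.5,"spin":0,"hand":0}]}}

```text
time_s: 51.0
eef_pos: [0.5446, -0.4648, 0.2478]
tool_rot: [-3.14, -0.049, 0.001]
contact_force: [-0.4, -0.1, 0.4]
finger_gap: 0.005
```

```bash
python3 hang.py; python3 barang.py|head -8; python3 - <<'E'
from meas import *
c,im,d=snap("top"); P=cloud(c,d)
a=(.02,.2,(100,140,500,365))
for b in blobs(P,*a,100): print(b["c"],b["size"],b["z"])
Q=P[(P[...,2]>.05)&(P[...,2]<.07)]; L=Q[:,:2]-O; fx=L@CS; fy=L@np.array([-CS[1],CS[0]])
for x in(-.075,-.025,.025,.075):
    k=(abs(fx-x)<.024)&(abs(fy)<.05); print("bay",x,k.sum(),fx[k].min().round(4),fx[k].max().round(4),fy[k].min().round(4),fy[k].max().round(4),np.percentile(Q[k,2],[10,50,90]).round(4))
c,im,d=snap("scene"); cv2.imwrite("pics/s9.png",cv2.resize(im[150:400,90:450],None,fx=2.2,fy=2.2))
E
```

```text
scene (0.022, 0.04) 51 [ 0.5    -0.3239] [ 0.4879 -0.3372] [ 0.5098 -0.3113]
scene (0.04, 0.06) 50 [ 0.5206 -0.3232] [ 0.5098 -0.331 ] [ 0.5299 -0.315 ]
scene (0.06, 0.08) 53 [ 0.5404 -0.3229] [ 0.5303 -0.3309] [ 0.5499 -0.3151]
scene (0.08, 0.1) 39 [ 0.5574 -0.3229] [ 0.5502 -0.331 ] [ 0.5635 -0.3152]
top (0.022, 0.04) 49 [ 0.5013 -0.3225] [ 0.4918 -0.3309] [ 0.5086 -0.3135]
top (0.04, 0.06) 60 [ 0.52   -0.3221] [ 0.5106 -0.3309] [ 0.5301 -0.3135]
top (0.06, 0.08) 52 [ 0.5403 -0.3213] [ 0.53   -0.3298] [ 0.5496 -0.3138]
top (0.08, 0.1) 19 [ 0.5541 -0.3213] [ 0.5515 -0.3291] [ 0.5569 -0.3144]
[ 0.24937059  0.37775899 -0.74077433]
pos [ 0.5446 -0.4651  0.248 ] yaw 1.78 tilt 0.03 spin None
scene (-0.14, -0.11) 72 width 23.2 mid 1.9 ang 0.007
scene (-0.11, -0.09) 57 width 23.8 mid 2.2 ang 0.009
scene (-0.02, 0.05) 250 width 23.4 mid 1.6 ang 0.012
scene (0.08, 0.12) 167 width 23.4 mid 1.1 ang 0.023
top (-0.14, -0.11) 115 width 23.3 mid 1.1 ang 0.004
top (-0.11, -0.09) 91 width 23.4 mid 0.9 ang 0.004
top (-0.02, 0.05) 309 width 23.6 mid 0.9 ang 0.007
top (0.08, 0.12) 172 width 23.3 mid 0.5 ang 0.012
[ 0.7234 -0.2814] [149.  77.] 0.0333
[0.7106 0.2582] [90. 87.] 0.0236
[ 0.5385 -0.1206] [298.  68.] 0.0835
[0.6175 0.4576] [65. 63.] 0.0822
[0.5582 0.0969] [54. 52.] 0.0328
[ 0.4787 -0.3246] [158.  86.] 0.0415
[ 0.2974 -0.1788] [100.  24.] 0.0233
bay -0.075 191 -0.0931 -0.0586 -0.0285 0.028 [0.0572 0.0604 0.0632]
bay -0.025 183 -0.0456 -0.0106 -0.0284 0.028 [0.057  0.0604 0.0636]
bay 0.025 196 0.0019 0.0393 -0.0288 0.0279 [0.0564 0.0599 0.0641]
bay 0.075 190 0.0551 0.0911 -0.0284 0.0283 [0.057  0.0603 0.0632]
```

View pics/s9.png

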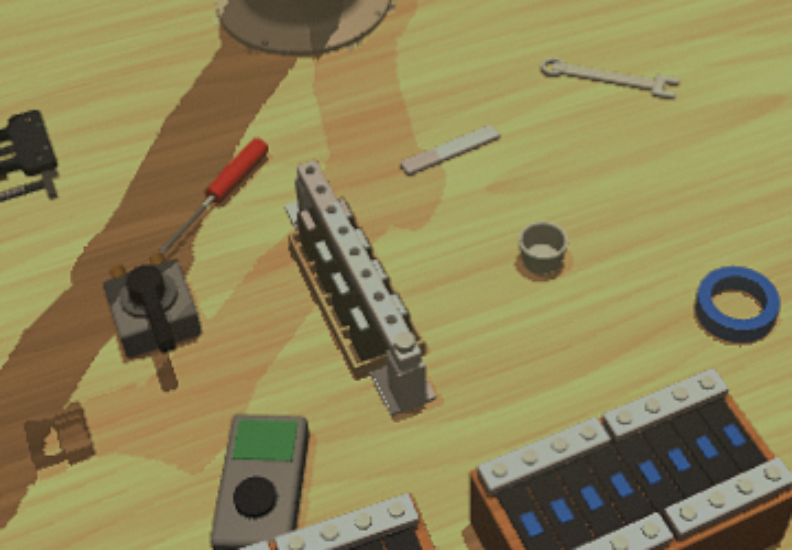

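The final view shows four modules in the bays under the bar, the handle at ON, the gripper clear of everything, and the bystanders where they were.

```bash
python3 -c "
from station import job
print(job.close_job())"
```

```text
the job is handed in; nothing more can be done
None
```

I did the whole sequence in order: isolator OFF, bar swung out to about 1.54 rad, all four modules placed in bays 1–4, bar swung back, isolator ON. I handed it in at about 51 s of the 210 s allowed; no verdict was reported.

Last checks before handing in:
- **Modules:** their tops measured about 61 mm above the table, allowing for the camera's 0.7 mm low reading, so they are down on the bay floors. They are centred within about 1 mm across the row and 4 mm along it.
- **Bar:** it lies 0.004–0.012 rad from straight, with its free end over the rest post. One short stretch near the pivot read up to 0.028; all of these are inside the 0.07 limit.
- **Handle:** it is at the ON stop, within about 0.02 rad.
- **Robot:** the gripper is clear of everything, and the contact force is under 1 N.
- **Bystanders:** meter, tape, jar and cup were re-measured within about 2 mm of where they started. Wrench, screwdriver and busbar were checked only in the last picture.

- **Disagreements:** the top camera read module positions up to 3 mm lower in x than the wrist and scene cameras, so I used the wrist camera for grasping and placing. My first move call was refused because some row keys were missing, and nothing moved.

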